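# Load the lens curing cabinet and latch its door

## Task

Load the small white curing cabinet: pick up the aluminium tray with the two lens blanks by its black grip, slide it along the cabinet's runners and press it home until it bears firmly against the backstop inside. Then swing the amber-windowed door round and press it shut until it snaps over its roller catch and stays closed by itself. Do not slam or force anything (well under 30 N will do), keep both lenses lying in their pockets, and leave the bottles and tweezers as they are.

Things in the scene. Friction and masses are not known exactly. Their poses are not given: they have to be found in the camera images.
- cabinet: white bench curing cabinet, fixed, 166 deep (x) x 220 wide x 138 mm high; origin under its centre; open front faces -x, 83 mm before the origin. Base to z 64 mm; above it the chamber: two runners with tops at z 75, side walls 164 mm apart (tray 158, flared mouth), hold-down rails (7 mm wide) with undersides at z 98 along both walls, roof z 129 to 138; floor between the runners z 67
- slot_mouth (a point): middle of the front plane of the chamber at the height of the runner tops; x axis points into the cabinet
- tray_home (a point): where the tray's origin lies if it bears on the rubber-faced backstop (gives 3 mm at 15 N) at its rearmost setting (91 mm inside the front plane, on the runner tops; the grip's front face is then 22 mm inside); cabinet axes. The backstop may be clamped up to 13 mm nearer to the front; where is not told and must be felt
- door (a joint): door angle in rad, grows to 1.95 as it opens towards the robot; upright hinge at the cabinet's front left (+y) corner. Seated between 0 and 0.035, as its hidden keeper is set (must be felt). Stays where left, but over the last 0.05 rad a rubber buffer and a sprung roller (peak about 10 N at door_push) push it off; past the roller it snaps in and rests on a rubber stop
- door_hinge (a point): point on the hinge line, 102 mm above the cabinet's underside
- door_push (a point): point on the door's flat outer face, 172 mm from the hinge line, at half its height (102 mm over the cabinet's underside); x axis is the inward normal, the way it is pushed shut. Door 214 wide x 12 thick, z 65 to 139; outer face 13 mm from the hinge line; a finger pull stands out 12 mm along the free edge, from 205 mm on
- tray: aluminium lens tray, loose, 82 (x) x 158 (y) mm, rim 14 mm high, floor 3 mm; origin at the centre of its underside; black grip on its front (-x) side
- tray_grip (a point): centre of the tray's grip, a black block 26 long (x) x 20 wide (y) x 22 mm high (z 4 to 26 over the tray's underside), 56 mm in front of the tray's origin; its front face is 13 mm further
- lens_a: round lens blank, 68 mm diameter, 10 mm high, lying in the tray's left (+y) pocket; origin at the centre of its underside
- lens_b: round lens blank, 69 mm diameter, 10 mm high, lying in the tray's right (-y) pocket; origin at the centre of its underside
- spray: bystander: spray bottle 42 x 42 x 155 mm with a blue cap, standing to the right of the cabinet; origin under its centre
- tweezers: bystander: steel tweezers 14 x 130 x 8 mm lying on the mat on the right; origin under the centre
- alcohol: bystander: small white bottle 34 x 34 x 110 mm with a red cap, standing to the left of the cabinet; origin under its centre

How it is judged:
By the outcome, as a careful person would: the job done as asked, in the order asked, and still so for the second after the job is handed in, with the robot touching nothing.
It also fails if it takes over 72 s, if anything falls off the work surface, if the arm or the gripper's body presses on something with over 40 N, if the wrist force passes 120 N, or if a joint passes its speed limit or range.

## Robot

A 6-joint arm with a two-finger parallel gripper is mounted at the origin on a cart in front of the work surface, level with it; the furniture and walls round the work are solid. World frame = base frame: x ahead of the robot, y to its left, z up, the work surface at z = 0. Lengths are in m, angles in rad, forces in N, time in s.
With the tool pointing down it reaches from about 0.275 to 0.85 m from the base axis. Payload 19 kg.
Tool frame: the origin (TCP) lies midway between the tips of the shut fingers; the grasp point (between the pads) lies 19 mm behind it (arm.hold_point_z is the distance from the TCP to the grasp point, in m); z points along the fingers, y is the line along which they close (so a half turn about z gives the same grasp; the last joint's range is limited). The gripper opens to 85 mm and grips with 20 to 120 N. Pads are 22 mm wide; open, the fingers measure 114 mm over their backs; the gripper's body (76 mm by 85 mm) begins 54 mm behind the grasp point. The pads swing forward as they close: fully open they stand 13 mm farther back than shut.
Start: joints at [1.206, 0.15, 1.437, -0, 1.554, -0.134], TCP at [0.132, 0.56, 0.231] pointing down, gripper open.
Joint ranges: [-2.8, 2.8], [-0.68, 2.1], [0.12, 2.68], [-1.39, 4.53], [0.16, 2.79], [-2.81, 2.81]. Speed limits (rad/s): [1.89, 1.89, 2.22, 3.01, 3.01, 3.01].

## Interface

Orientations are given as a unit quaternion [w, x, y, z].
In Python, from bench import arm gives the robot as it stands. The module is installed in compiled form; this text tells all that it offers.
- The arm moves only by the tool carry_out, never from a script. Its argument "rows" is a list of rows, each an object of numbers: "tx", "ty", "tz": the shift along the tool's x, y, z in mm; "wx", "wy", "wz": the turn, a rotation vector about the tool's x, y, z in rad; "jaw": the closure, from -1 (fully open) to 1 (shut). In form: [{"tx": .., "ty": .., "tz": .., "wx": .., "wy": .., "wz": .., "jaw": ..}, ...]. A call has 1 to 8 rows; each row is the pose to reach, as a shift and turn from the pose commanded when the call began, along the tool's axes at that moment; what a row does not reach only later rows make up. A row lasts 1/12 s, in which the tool goes at most 41.7 mm and 7.16 degrees, less where a joint would pass 70% of its speed; a pose out of reach is approached as far as the arm can. A call with a gripper value outside its range is refused whole. The fingers move at their own pace and stop on an object; "newtons" is the grip in N (left out, the last holds). Time passes only in rows, so rows that repeat a pose let the fingers close. It gives the time, the measured TCP pose, the force, the opening and the grip force at its end, in the units of the state.
- arm.get_state(): the state, without advancing time (a new reading comes with each control period).
- arm.snapshot(name): name is "side" or "top"; returns the picture (384x512x3 uint8, red, green, blue); there is no depth.
- arm.calibration(name): a dict with "fx", "fy", "cx", "cy" (pixels), "T" (4x4, takes a point from camera to world coordinates). Camera axes: x right, y down, z forward; pixel columns grow to the right and rows downward; lengths in m; the calibration is good to about 2 mm. A picture is of the moment at which its call begins. calibration takes no time and is no camera call.
- arm.hand_in(): hands the job in; it is judged then, once.
The state is a dict: "t": time; "joints": joint angles; "qd": joint speeds; "joint_torque": joint torques, N m; "position": TCP position; "eef_rot": TCP orientation; "contact_force": force on the tool from outside, world axes, zero at the start; "wrist_torque": the same for the moment, N m; "gripper_width": opening from 0.0 (shut) to 1.0 (fully open); "gripper_force": force on a finger pad.
Only numpy, scipy, OpenCV 4.12 (cv2) and the standard library are available. Lean on these libraries where they do the work, as an engineer would, in place of code of your own. Each camera call takes 0.05 s, during which the arm holds its last target. There are 200 camera calls.

## Working session

There is one attempt and no reset: what is moved stays moved. The work goes in short steps, Python scripts to look and compute and a tool call to move; the robot and the scene stay as the last step left them, time stands still between calls to the robot, and variables do not carry over. Pictures are saved under pics/ and viewed, at most 12 in all, crops included, and the job is handed in when it is done.

Besides the shell and the picture viewer there is one more tool, called after ">>>" by a JSON object that holds its "op" and its "data". carry_out: Moves the arm, as the interface text tells. Its arguments: {"type":"object","properties":{"rows":{"type":"array","items":{"type":"object","properties":{"tx":{"type":"number"},"ty":{"type":"number"},"tz":{"type":"number"},"wx":{"type":"number"},"wy":{"type":"number"},"wz":{"type":"number"},"jaw":{"type":"number"}}}},"newtons":{"type":"number"}},"required":["rows"]}

```bash
mkdir -p pics; python3 - <<'E'
from bench import arm
import cv2,numpy as np
s=arm.get_state();print(s)
print(arm.hold_point_z)
for n in("top","side"):
    i=arm.snapshot(n);cv2.imwrite(f"pics/{n}0.png",i[:,:,::-1]);c=arm.calibration(n);print(n,c)
E
```

```text
{'t': 0.0, 'joints': array([ 1.20599145e+00,  1.50986572e-01,  1.43802897e+00,  2.36936335e-05,
        1.55383002e+00, -1.33988604e-01]), 'qd': array([-1.47734061e-03,  5.10407794e-04,  7.68307268e-04,  2.00743589e-04,
        4.48637072e-04,  2.98193416e-05]), 'joint_torque': array([-3.69770976e-03, -7.13067341e+01, -5.70853472e+01, -4.25638173e-04,
        9.32876137e-03, -2.96289090e-05]), 'position': array([0.13145737, 0.55950868, 0.23067617]), 'eef_rot': array([-1.66100542e-04,  1.15152304e-01,  9.93347650e-01, -6.04152877e-04]), 'contact_force': array([ 0.1143302 ,  0.01294835, -0.27174176]), 'wrist_torque': array([-0.0156028 ,  0.02166075, -0.03030094]), 'gripper_force': 0.0, 'gripper_width': 1.0029806302800592}
0.0187
top {'fx': 394.9731993221502, 'fy': 394.9731993221502, 'cx': 251.61361723964586, 'cy': 194.95786836484925, 'T': array([[ 0.0161744 , -0.99301784,  0.11685017,  0.41848834],
       [-0.99982964, -0.01710226, -0.00694228, -0.04946841],
       [ 0.00889221, -0.11671797, -0.99312529,  1.41814057],
       [ 0.        ,  0.        ,  0.        ,  1.        ]])}
side {'fx': 348.8855256572967, 'fy': 348.8855256572967, 'cx': 260.81018124461286, 'cy': 193.19213544518928, 'T': array([[-0.99338153, -0.06367224,  0.09559801,  0.47377003],
       [-0.11439612,  0.62327565, -0.77358968,  0.70566757],
       [-0.01032773, -0.77940574, -0.62643438,  0.69616003],
       [ 0.        ,  0.        ,  0.        ,  1.        ]])}
```

View pics/top0.png

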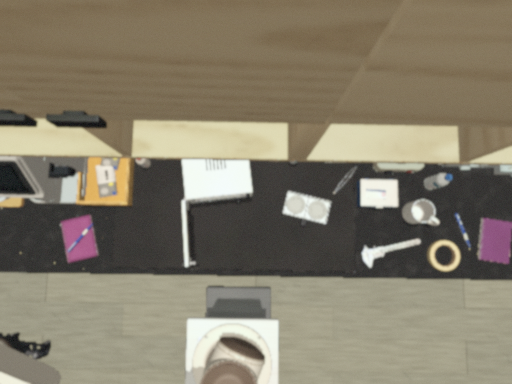

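View pics/side0.png

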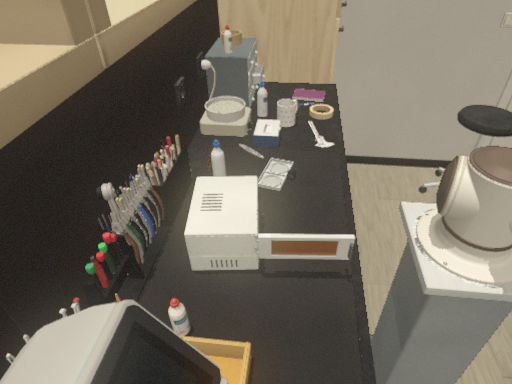

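The top view shows the cabinet at (182-252, 158-203), the open door at (186, 200-266) and the tray at (307, 207). In the side view the cabinet is at (190-260, 175-270), the door at (260-350, 233-258) and the tray at (276, 174). I'll enlarge both for exact corners.

```bash
python3 - <<'E'
import cv2,numpy as np
t=cv2.imread("pics/top0.png");s=cv2.imread("pics/side0.png")
def grid(im,x0,y0,w,h,k,st):
    o=cv2.resize(im[y0:y0+h,x0:x0+w],None,fx=k,fy=k,interpolation=cv2.INTER_CUBIC)
    for x in range(-(-x0//st)*st,x0+w,st):
        cv2.line(o,(int((x-x0+.5)*k),0),(int((x-x0+.5)*k),8),(0,0,255),1);cv2.putText(o,str(x),(int((x-x0+.5)*k),18),0,.35,(0,0,255))
    for y in range(-(-y0//st)*st,y0+h,st):
        cv2.line(o,(0,int((y-y0+.5)*k)),(8,int((y-y0+.5)*k)),(0,0,255),1);cv2.putText(o,str(y),(10,int((y-y0+.5)*k)),0,.35,(0,0,255))
    return o
cv2.imwrite("pics/tz.png",grid(t,175,150,190,122,4,10))
cv2.imwrite("pics/sz.png",grid(s,180,130,180,145,4,10))
E
```

```text
(no output)
```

View pics/tz.png

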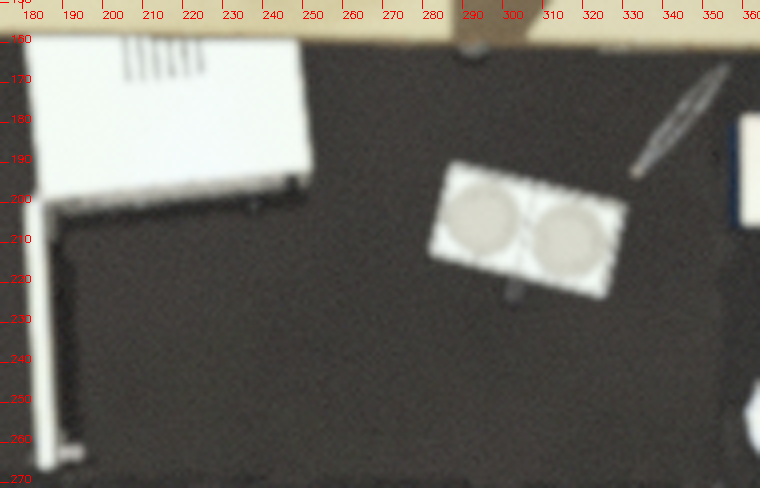

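View pics/sz.png

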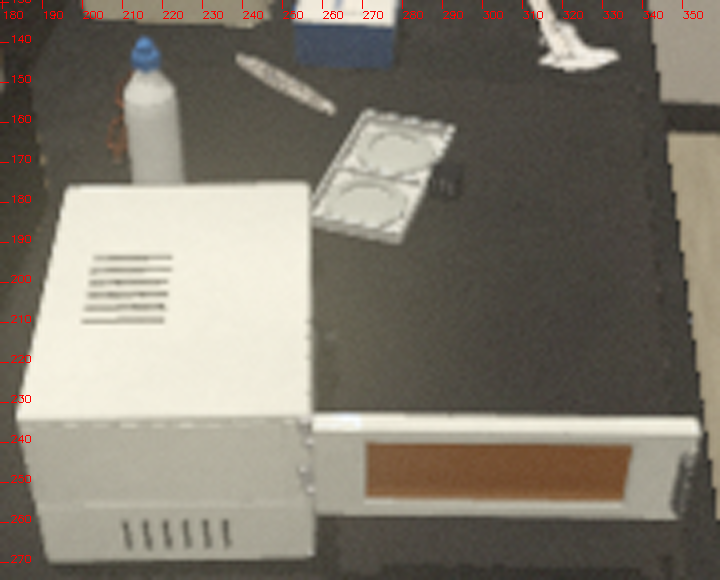

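```bash
cat > h.py <<'E'
from bench import arm
import cv2,numpy as np
def cast(n,uv,z):
    c=arm.calibration(n);T=c["T"];uv=np.atleast_2d(np.array(uv,float))
    d=np.c_[(uv[:,0]-c["cx"])/c["fx"],(uv[:,1]-c["cy"])/c["fy"],np.ones(len(uv))]@T[:3,:3].T
    return (T[:3,3]+d*((z-T[2,3])/d[:,2])[:,None])[:,:2]
def big(m):
    return max(cv2.findContours(m.astype(np.uint8),0,cv2.CHAIN_APPROX_NONE)[0],key=cv2.contourArea)[:,0]
def mask(im,x0,y0,x1,y1,th):
    m=np.zeros(im.shape[:2],bool);m[y0:y1,x0:x1]=cv2.cvtColor(im,cv2.COLOR_BGR2GRAY)[y0:y1,x0:x1]>th;return m
E
python3 - <<'E'
from h import *
np.set_printoptions(precision=4,suppress=True)
t=cv2.imread("pics/top0.png");s=cv2.imread("pics/side0.png")
U=4
def up(im): return cv2.resize(im,None,fx=U,fy=U,interpolation=cv2.INTER_CUBIC)
def rect(n,im,box,th,z):
    c=big(mask(up(im),*[b*U for b in box],th)); p=cast(n,(c+.5)/U-.5,z)
    r=cv2.minAreaRect((p*1000).astype(np.float32)); return r
print("tray top",rect("top",t,(275,185,337,230),120,.014))
print("tray side",rect("side",s,(256,152,298,192),120,.014))
print("roof side",cast("side",[(184,234),(258,233.7),(257,175.3),(196,176)],.138))
print("roof top front L,R",cast("top",[(183.7,199.5),(252.5,192.5)],.138))
# tray corners by hand
q=lambda x,y,x0,y0:(x/4+x0-.5,y/4+y0-.5)
print("tray corners top",cast("top",[q(*p,175,150) for p in[(452,162),(628,203),(605,298),(430,255)]],.014))
print("tray corners side",cast("side",[q(*p,180,130) for p in[(367,109),(456,127),(402,238),(312,214)]],.014))
print("grip top",cast("top",[q(514,290,175,150)],.02),"grip side",cast("side",[q(447,178,180,130)],.02))
print("door top edge, top view: outer hinge, outer free, inner free",cast("top",[q(*p,175,150) for p in[(26,200),(38,468),(56,467)]],.139))
print("pull top",cast("top",[q(84,453,175,150)],.13))
print("door side: outer top edge",cast("side",[q(*p,180,130) for p in[(314,434),(698,433),(700,417)]],.139))
E
```

```text
tray top ((544.232421875, -255.72816467285156), (165.26895141601562, 90.15028381347656), 77.05353546142578)
tray side ((553.2164916992188, -240.33078002929688), (206.12332153320312, 99.84849548339844), 77.27783203125)
roof side [[ 0.7132  0.1786]
 [ 0.5487  0.1604]
 [ 0.5782 -0.06  ]
 [ 0.7435 -0.04  ]]
roof top front L,R [[ 0.5504  0.1623]
 [ 0.5772 -0.0612]]
tray corners top [[ 0.6038 -0.1877]
 [ 0.5695 -0.3456]
 [ 0.4843 -0.3245]
 [ 0.52   -0.1686]]
tray corners side [[ 0.5645 -0.3477]
 [ 0.484  -0.3265]
 [ 0.5199 -0.164 ]
 [ 0.5946 -0.188 ]]
grip top [[ 0.4897 -0.2427]] grip side [[ 0.4881 -0.2405]]
door top edge, top view: outer hinge, outer free, inner free [[0.5502 0.1709]
 [0.3356 0.1534]
 [0.3367 0.1391]]
pull top [[0.3475 0.1184]]
door side: outer top edge [[0.547  0.1745]
 [0.3378 0.1517]
 [0.3356 0.1392]]
```

```bash
cat >> h.py <<'E'
from scipy.spatial.transform import Rotation as Ro
import sys
def pose():
    s=arm.get_state();return s["position"],Ro.from_quat(np.roll(s["eef_rot"],-1)),s
def rot(yaw,el):
    # tool z = heading yaw, elevation below horizontal el (pi/2 = down); tool y horizontal, to the left
    z=np.array([np.cos(yaw)*np.cos(el),np.sin(yaw)*np.cos(el),-np.sin(el)]);y=np.array([-np.sin(yaw),np.cos(yaw),0])
    return Ro.from_matrix(np.c_[np.cross(y,z),y,z])
def need(p,yaw,el=np.pi/2):
    q,R,s=pose();print("t",round(s["t"],2),"pos",q.round(4),"F",s["contact_force"].round(1),"w",round(s["gripper_width"],3))
    print("shift mm",(R.inv().apply(np.array(p)-q)*1000).round(1),"turn",(R.inv()*rot(yaw,el)).as_rotvec().round(3))
E
python3 - <<'E'
from h import *
need([.486,-.2426,.12],-.22); need([.486,-.2426,.002],-.22)
E
```

```text
t 0.1 pos [0.1315 0.5595 0.2308] F [-0.1  0.   0. ] w 1.002
shift mm [-528.6 -699.6  111.4] turn [-0.001 -0.    -0.011]
t 0.1 pos [0.1315 0.5595 0.2308] F [-0.1  0.   0. ] w 1.002
shift mm [-528.7 -699.5  229.4] turn [-0.001 -0.    -0.011]
```

>>> {"op": "carry_out", "data": {"rows": [{"tx":-12,"ty":-16},{"tx":-36,"ty":-47},{"tx":-60,"ty":-78},{"tx":-84,"ty":-109},{"tx":-108,"ty":-140},{"tx":-132,"ty":-171},{"tx":-156,"ty":-202},{"tx":-180,"ty":-233}]}}

```text
validation failed for argument at $.ro...
```

>>> {"op": "carry_out", "data": {"rows": [{"tx":-24,"ty":-31},{"tx":-48,"ty":-62},{"tx":-72,"ty":-93},{"tx":-96,"ty":-124},{"tx":-120,"ty":-155},{"tx":-144,"ty":-186},{"tx":-168,"ty":-217},{"tx":-192,"ty":-248}]}}

```text
validation failed for argument at $.ro...
```

```bash
python3 - <<'E'
from h import *
need([.486,-.2426,.002],-.22)
E
```

```text
t 0.1 pos [0.1315 0.5595 0.2308] F [-0.1  0.   0. ] w 1.002
shift mm [-528.7 -699.5  229.4] turn [-0.001 -0.    -0.011]
```

Every key must be present in each row.

>>> {"op": "carry_out", "data": {"rows": [{"tx":-12,"ty":-16,"tz":0,"wx":0,"wy":0,"wz":0,"jaw":-1},{"tx":-36,"ty":-47,"tz":0,"wx":0,"wy":0,"wz":0,"jaw":-1},{"tx":-60,"ty":-78,"tz":0,"wx":0,"wy":0,"wz":0,"jaw":-1},{"tx":-84,"ty":-109,"tz":0,"wx":0,"wy":0,"wz":0,"jaw":-1},{"tx":-108,"ty":-140,"tz":0,"wx":0,"wy":0,"wz":0,"jaw":-1},{"tx":-132,"ty":-171,"tz":0,"wx":0,"wy":0,"wz":0,"jaw":-1},{"tx":-156,"ty":-202,"tz":0,"wx":0,"wy":0,"wz":0,"jaw":-1},{"tx":-180,"ty":-233,"tz":0,"wx":0,"wy":0,"wz":0,"jaw":-1}]}}

```text
t: 0.77
position: [0.2534, 0.29, 0.2311]
eef_rot: [0.0, 0.115, 0.993, -0.0]
contact_force: [0.9, 0.6, 0.4]
gripper_width: 1.004
gripper_force: 0.0
```

>>> {"op": "carry_out", "data": {"rows": [{"tx":-24,"ty":-31,"tz":0,"wx":0,"wy":0,"wz":0,"jaw":-1},{"tx":-48,"ty":-62,"tz":0,"wx":0,"wy":0,"wz":0,"jaw":-1},{"tx":-72,"ty":-93,"tz":0,"wx":0,"wy":0,"wz":0,"jaw":-1},{"tx":-96,"ty":-124,"tz":0,"wx":0,"wy":0,"wz":0,"jaw":-1},{"tx":-120,"ty":-155,"tz":0,"wx":0,"wy":0,"wz":0,"jaw":-1},{"tx":-144,"ty":-186,"tz":0,"wx":0,"wy":0,"wz":0,"jaw":-1},{"tx":-168,"ty":-217,"tz":0,"wx":0,"wy":0,"wz":0,"jaw":-1},{"tx":-192,"ty":-248,"tz":0,"wx":0,"wy":0,"wz":0,"jaw":-1}]}}

```text
t: 1.43
position: [0.3838, 0.0042, 0.2314]
eef_rot: [0.0, 0.115, 0.993, -0.0]
contact_force: [0.4, 1.4, -0.3]
gripper_width: 0.999
gripper_force: 0.0
```

```bash
python3 - <<'E'
from h import *
need([.486,-.2426,.002],-.22)
E
```

```text
t 1.43 pos [0.3838 0.0042 0.2314] F [ 0.4  1.4 -0.3] w 0.999
shift mm [-156.  -216.8  229.4] turn [-0.     0.    -0.011]
```

>>> {"op": "carry_out", "data": {"rows": [{"tx":-24,"ty":-33,"tz":0,"wx":0,"wy":0,"wz":0,"jaw":-1},{"tx":-47,"ty":-66,"tz":25,"wx":0,"wy":0,"wz":0,"jaw":-1},{"tx":-70,"ty":-98,"tz":50,"wx":0,"wy":0,"wz":0,"jaw":-1},{"tx":-93,"ty":-130,"tz":75,"wx":0,"wy":0,"wz":0,"jaw":-1},{"tx":-116,"ty":-162,"tz":100,"wx":0,"wy":0,"wz":0,"jaw":-1},{"tx":-139,"ty":-194,"tz":125,"wx":0,"wy":0,"wz":0,"jaw":-1},{"tx":-156,"ty":-218,"tz":150,"wx":0,"wy":0,"wz":-0.01,"jaw":-1},{"tx":-156,"ty":-218,"tz":165,"wx":0,"wy":0,"wz":-0.01,"jaw":-1}]}}

```text
t: 2.1
position: [0.4865, -0.2448, 0.0653]
eef_rot: [0.001, 0.111, 0.994, -0.001]
contact_force: [0.9, 0.3, -0.2]
gripper_width: 1.002
gripper_force: 0.0
```

```bash
python3 - <<'E'
from h import *
need([.486,-.2426,.002],-.22)
i=arm.snapshot("side")[:,:,::-1];j=arm.snapshot("top")[:,:,::-1]
cv2.imwrite("pics/g1.png",np.hstack([cv2.resize(i[110:220,230:330],None,fx=4,fy=4,interpolation=2),cv2.resize(j[160:270,260:350],None,fx=4,fy=4,interpolation=2)]))
E
```

```text
t 2.1 pos [ 0.4865 -0.2448  0.0653] F [ 0.9  0.3 -0.2] w 1.002
shift mm [ 1.   2.1 63.3] turn [-0.001  0.001 -0.002]
```

View pics/g1.png

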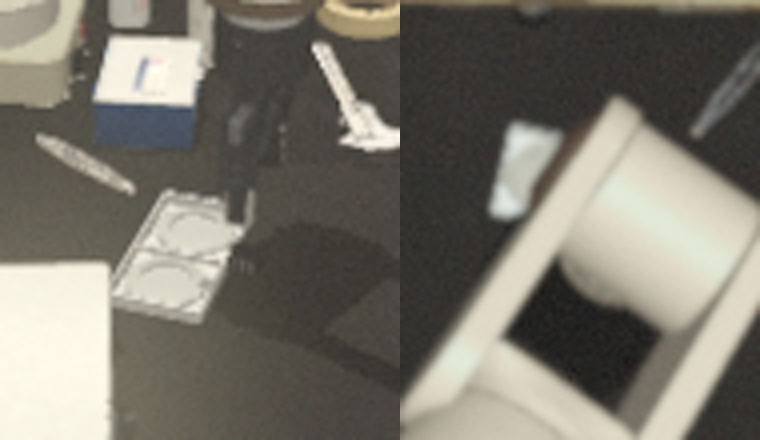

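The side view shows both fingers over the grip at about (243, 262) in the crop. I'll descend and close.

>>> {"op": "carry_out", "data": {"rows": [{"tx":1,"ty":2,"tz":20,"wx":0,"wy":0,"wz":0,"jaw":-1},{"tx":1,"ty":2,"tz":40,"wx":0,"wy":0,"wz":0,"jaw":-1},{"tx":1,"ty":2,"tz":53,"wx":0,"wy":0,"wz":0,"jaw":-1},{"tx":1,"ty":2,"tz":60,"wx":0,"wy":0,"wz":0,"jaw":-0.5},{"tx":1,"ty":2,"tz":63,"wx":0,"wy":0,"wz":0,"jaw":-0.2},{"tx":1,"ty":2,"tz":63,"wx":0,"wy":0,"wz":0,"jaw":0.1},{"tx":1,"ty":2,"tz":63,"wx":0,"wy":0,"wz":0,"jaw":0.3},{"tx":1,"ty":2,"tz":63,"wx":0,"wy":0,"wz":0,"jaw":0.4}], "newtons": 40}}

```text
t: 2.87
position: [0.4856, -0.2396, 0.0044]
eef_rot: [0.001, 0.11, 0.994, -0.0]
contact_force: [-0.1, 1.2, -0.4]
gripper_width: 0.311
gripper_force: 0.0
```

>>> {"op": "carry_out", "data": {"rows": [{"tx":0,"ty":0,"tz":0,"wx":0,"wy":0,"wz":0,"jaw":0.5},{"tx":0,"ty":0,"tz":0,"wx":0,"wy":0,"wz":0,"jaw":0.6},{"tx":0,"ty":0,"tz":0,"wx":0,"wy":0,"wz":0,"jaw":0.8},{"tx":0,"ty":0,"tz":0,"wx":0,"wy":0,"wz":0,"jaw":1},{"tx":0,"ty":0,"tz":0,"wx":0,"wy":0,"wz":0,"jaw":1},{"tx":0,"ty":0,"tz":0,"wx":0,"wy":0,"wz":0,"jaw":1}], "newtons": 90}}

```text
t: 3.37
position: [0.4856, -0.2399, 0.0046]
eef_rot: [0.001, 0.11, 0.994, -0.001]
contact_force: [-3.5, -0.1, 12.4]
gripper_width: 0.214
gripper_force: 87.6
```

```bash
python3 - <<'E'
from h import *
need([.486,-.2426,.002],-.22)
E
```

```text
t 3.37 pos [ 0.4856 -0.2399  0.0046] F [-3.5 -0.1 12.4] w 0.214
shift mm [-1.  -2.5  2.6] turn [-0.001  0.002 -0.001]
```

>>> {"op": "carry_out", "data": {"rows": [{"tx":0,"ty":0,"tz":-3,"wx":0,"wy":0,"wz":0,"jaw":1},{"tx":0,"ty":0,"tz":-9,"wx":0,"wy":0,"wz":0,"jaw":1},{"tx":0,"ty":0,"tz":-19,"wx":0,"wy":0,"wz":0,"jaw":1},{"tx":0,"ty":0,"tz":-31,"wx":0,"wy":0,"wz":0,"jaw":1},{"tx":0,"ty":0,"tz":-43,"wx":0,"wy":0,"wz":0,"jaw":1},{"tx":0,"ty":0,"tz":-53,"wx":0,"wy":0,"wz":0,"jaw":1},{"tx":0,"ty":0,"tz":-59,"wx":0,"wy":0,"wz":0,"jaw":1},{"tx":0,"ty":0,"tz":-62,"wx":0,"wy":0,"wz":0,"jaw":1}]}}

```text
t: 4.03
position: [0.4855, -0.2396, 0.0668]
eef_rot: [0.001, 0.11, 0.994, -0.0]
contact_force: [0.3, -0.2, -3.6]
gripper_width: 0.212
gripper_force: 88.1
```

```bash
python3 - <<'E'
from h import *
need([.486,-.2426,.002],-.22)
s=arm.get_state();print(s["wrist_torque"],s["gripper_force"])
i=arm.snapshot("side")[:,:,::-1]
cv2.imwrite("pics/g2.png",cv2.resize(i[90:210,230:340],None,fx=5,fy=5,interpolation=2))
E
```

```text
t 4.03 pos [ 0.4855 -0.2396  0.0668] F [ 0.3 -0.2 -3.6] w 0.212
shift mm [-1.  -2.7 64.8] turn [-0.001  0.002 -0.001]
[0.02332284 0.20895961 0.03583027] 88.06329846382141
```

View pics/g2.png

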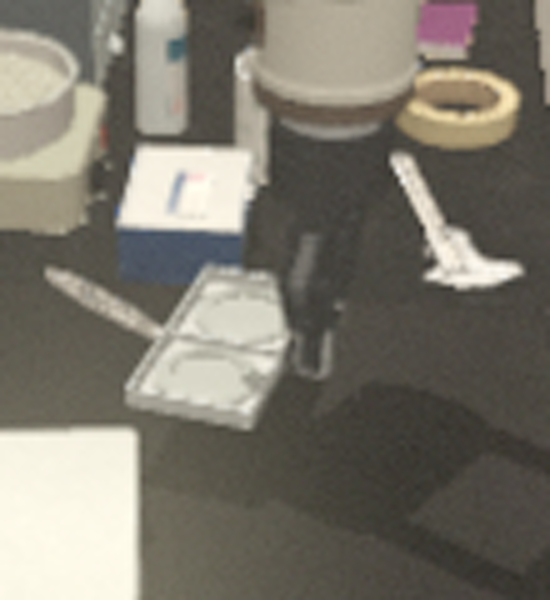

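Tray is lifted level at crop (130-290, 265-430), with both lenses in place. Next: back off, turn, and line up with the mouth.

```bash
cat >> h.py <<'E'
M=np.array([.5636,.0504]);YC=.12;XC=np.array([np.cos(YC),np.sin(YC)])
def cab(d,y=0,z=0): # point in cabinet axes, from slot mouth
    return [*(M+d*XC+y*np.array([-XC[1],XC[0]])),z]
def incab(p): e=np.array(p[:2])-M; return e@XC, e@np.array([-XC[1],XC[0]])
E
python3 - <<'E'
from h import *
need([.42,-.20,.075],-.12)
need(cab(-.155,0,.084),.12)
E
```

```text
t 4.08 pos [ 0.4855 -0.2396  0.0667] F [-0.7 -0.3 -2.8] w 0.212
shift mm [72.5 24.3 -8.4] turn [-0.001  0.001 -0.101]
t 4.08 pos [ 0.4855 -0.2396  0.0667] F [-0.7 -0.3 -2.8] w 0.212
shift mm [133.3 248.3 -17.7] turn [-0.001  0.001 -0.341]
```

>>> {"op": "carry_out", "data": {"rows": [{"tx":6,"ty":2,"tz":-2,"wx":0,"wy":0,"wz":0,"jaw":1},{"tx":18,"ty":6,"tz":-4,"wx":0,"wy":0,"wz":-0.02,"jaw":1},{"tx":34,"ty":12,"tz":-6,"wx":0,"wy":0,"wz":-0.05,"jaw":1},{"tx":50,"ty":20,"tz":-8,"wx":0,"wy":0,"wz":-0.08,"jaw":1},{"tx":66,"ty":32,"tz":-10,"wx":0,"wy":0,"wz":-0.11,"jaw":1},{"tx":80,"ty":50,"tz":-12,"wx":0,"wy":0,"wz":-0.14,"jaw":1},{"tx":91,"ty":66,"tz":-15,"wx":0,"wy":0,"wz":-0.17,"jaw":1},{"tx":98,"ty":76,"tz":-17,"wx":0,"wy":0,"wz":-0.19,"jaw":1}]}}

```text
t: 4.75
position: [0.4047, -0.1421, 0.082]
eef_rot: [-0.001, 0.015, 1.0, 0.0]
contact_force: [-0.6, 0.0, -3.0]
gripper_width: 0.213
gripper_force: 88.2
```

```bash
python3 - <<'E'
from h import *
need(cab(-.155,0,.084),.12)
E
```

```text
t 4.75 pos [ 0.4047 -0.1421  0.082 ] F [-0.6  0.  -3. ] w 0.213
shift mm [  0.  174.   -1.9] turn [ 0.001 -0.001 -0.149]
```

>>> {"op": "carry_out", "data": {"rows": [{"tx":0,"ty":8,"tz":0,"wx":0,"wy":0,"wz":-0.02,"jaw":1},{"tx":0,"ty":24,"tz":0,"wx":0,"wy":0,"wz":-0.04,"jaw":1},{"tx":0,"ty":46,"tz":0,"wx":0,"wy":0,"wz":-0.06,"jaw":1},{"tx":0,"ty":70,"tz":-1,"wx":0,"wy":0,"wz":-0.08,"jaw":1},{"tx":0,"ty":94,"tz":-1,"wx":0,"wy":0,"wz":-0.1,"jaw":1},{"tx":0,"ty":118,"tz":-1,"wx":0,"wy":0,"wz":-0.12,"jaw":1},{"tx":0,"ty":140,"tz":-1,"wx":0,"wy":0,"wz":-0.14,"jaw":1},{"tx":0,"ty":156,"tz":-1,"wx":0,"wy":0,"wz":-0.15,"jaw":1}]}}

```text
t: 5.42
position: [0.4111, 0.0137, 0.0831]
eef_rot: [-0.0, -0.061, 0.998, 0.0]
contact_force: [0.5, -0.0, -3.8]
gripper_width: 0.212
gripper_force: 88.2
```

```bash
python3 - <<'E'
from h import *
need(cab(-.125,0,.084),.12)
E
```

```text
t 5.42 pos [0.4111 0.0137 0.0831] F [ 0.5 -0.  -3.8] w 0.212
shift mm [-30.9  18.1  -0.9] turn [ 0.    -0.     0.001]
```

>>> {"op": "carry_out", "data": {"rows": [{"tx":-2,"ty":9,"tz":0,"wx":0,"wy":0,"wz":0,"jaw":1},{"tx":-7,"ty":15,"tz":-1,"wx":0,"wy":0,"wz":0,"jaw":1},{"tx":-14,"ty":18,"tz":-1,"wx":0,"wy":0,"wz":0,"jaw":1},{"tx":-21,"ty":18,"tz":-1,"wx":0,"wy":0,"wz":0,"jaw":1},{"tx":-27,"ty":18,"tz":-1,"wx":0,"wy":0,"wz":0,"jaw":1},{"tx":-31,"ty":18,"tz":-1,"wx":0,"wy":0,"wz":0,"jaw":1},{"tx":-31,"ty":18,"tz":-1,"wx":0,"wy":0,"wz":0,"jaw":1}]}}

```text
t: 6.0
position: [0.4404, 0.0332, 0.0841]
eef_rot: [-0.0, -0.059, 0.998, -0.0]
contact_force: [0.0, 0.6, -3.7]
gripper_width: 0.21
gripper_force: 88.2
```

```bash
python3 - <<'E'
from h import *
need(cab(-.11,0,.084),.12)
i=arm.snapshot("side")[:,:,::-1];j=arm.snapshot("top")[:,:,::-1]
cv2.imwrite("pics/g3.png",np.hstack([cv2.resize(i[150:265,240:340],None,fx=4,fy=4,interpolation=2),cv2.resize(j[160:275,170:270],None,fx=4,fy=4,interpolation=2)]))
E
```

```text
t 6.0 pos [0.4404 0.0332 0.0841] F [ 0.   0.6 -3.7] w 0.21
shift mm [-14.3   2.3   0.1] turn [-0.    -0.    -0.002]
```

View pics/g3.png

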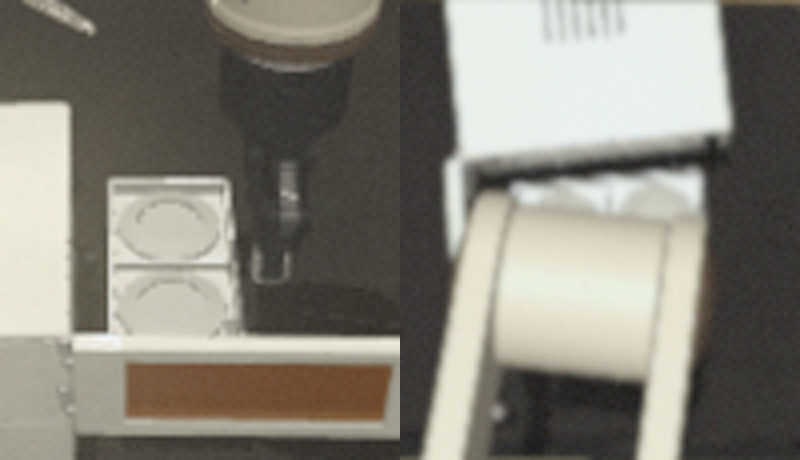

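Side crop: tray corners at (108,178) and (228,180), lenses in their pockets. Top crop: tray rear corners at (508,190) and (700,170). I'll check these against the cabinet axis.

```bash
python3 - <<'E'
from h import *
for n,u in(("top",[(196.5,207),(244.5,202)]),("side",[(266.5,194),(296.5,194.5)])):
    for p in cast(n,u,.0935): print(n,p.round(4),np.round(incab(p),4))
for p in cast("top",[(183.7,199.5),(252.5,192.5)],.138): print(np.round(incab(p),4))
print(incab(pose()[0]))
E
```

```text
top [0.5304 0.1258] [-0.0239  0.0788]
top [ 0.55   -0.0351] [-0.0237 -0.0833]
side [ 0.5498 -0.0366] [-0.0241 -0.0848]
side [ 0.4678 -0.0428] [-0.1063 -0.0811]
[0.0003 0.1127]
[ 0.0002 -0.1124]
(np.float64(-0.12516760532563165), np.float64(-0.0020692414198586525))
```

>>> {"op": "carry_out", "data": {"rows": [{"tx":-2,"ty":2,"tz":0,"wx":0,"wy":0,"wz":0,"jaw":1},{"tx":-6,"ty":2,"tz":0,"wx":0,"wy":0,"wz":0,"jaw":1},{"tx":-12,"ty":2,"tz":0,"wx":0,"wy":0,"wz":0,"jaw":1},{"tx":-18,"ty":2,"tz":0,"wx":0,"wy":0,"wz":0,"jaw":1},{"tx":-24,"ty":2,"tz":0,"wx":0,"wy":0,"wz":0,"jaw":1},{"tx":-29,"ty":2,"tz":0,"wx":0,"wy":0,"wz":0,"jaw":1},{"tx":-33,"ty":2,"tz":0,"wx":0,"wy":0,"wz":0,"jaw":1},{"tx":-36,"ty":2,"tz":0,"wx":0,"wy":0,"wz":0,"jaw":1}]}}

```text
t: 6.77
position: [0.4756, 0.0401, 0.0842]
eef_rot: [-0.0, -0.06, 0.998, -0.0]
contact_force: [-0.5, 0.0, -4.6]
gripper_width: 0.213
gripper_force: 88.3
```

>>> {"op": "carry_out", "data": {"rows": [{"tx":-3,"ty":0,"tz":0,"wx":0,"wy":0,"wz":0,"jaw":1},{"tx":-6,"ty":0,"tz":0,"wx":0,"wy":0,"wz":0,"jaw":1},{"tx":-9,"ty":0,"tz":0,"wx":0,"wy":0,"wz":0,"jaw":1},{"tx":-12,"ty":0,"tz":0,"wx":0,"wy":0,"wz":0,"jaw":1},{"tx":-14,"ty":0,"tz":0,"wx":0,"wy":0,"wz":0,"jaw":1}]}}

```text
t: 7.18
position: [0.4893, 0.0417, 0.0843]
eef_rot: [0.0, -0.06, 0.998, -0.0]
contact_force: [0.4, -0.2, -3.4]
gripper_width: 0.21
gripper_force: 88.3
```

```bash
python3 - <<'E'
from h import *
need(cab(-.018,0,.084),.12);print(incab(pose()[0]),pose()[2]["wrist_torque"])
E
```

```text
t 7.18 pos [0.4893 0.0417 0.0843] F [ 0.4 -0.2 -3.4] w 0.21
shift mm [-56.8  -0.2   0.3] turn [-0.     0.    -0.001]
(np.float64(-0.07481116243681084), np.float64(0.00023024190049896615)) [ 0.01684719  0.18712211 -0.0293437 ]
```

>>> {"op": "carry_out", "data": {"rows": [{"tx":-3,"ty":0,"tz":0,"wx":0,"wy":0,"wz":0,"jaw":1},{"tx":-7,"ty":0,"tz":0,"wx":0,"wy":0,"wz":0,"jaw":1},{"tx":-12,"ty":0,"tz":0,"wx":0,"wy":0,"wz":0,"jaw":1},{"tx":-17,"ty":0,"tz":0,"wx":0,"wy":0,"wz":0,"jaw":1},{"tx":-22,"ty":0,"tz":0,"wx":0,"wy":0,"wz":0,"jaw":1},{"tx":-26,"ty":0,"tz":0,"wx":0,"wy":0,"wz":0,"jaw":1},{"tx":-28,"ty":0,"tz":0,"wx":0,"wy":0,"wz":0,"jaw":1},{"tx":-28,"ty":0,"tz":0,"wx":0,"wy":0,"wz":0,"jaw":1}]}}

```text
t: 7.85
position: [0.5171, 0.045, 0.0842]
eef_rot: [-0.0, -0.06, 0.998, -0.0]
contact_force: [0.5, -0.1, -4.1]
gripper_width: 0.213
gripper_force: 88.3
```

>>> {"op": "carry_out", "data": {"rows": [{"tx":-3,"ty":0,"tz":0,"wx":0,"wy":0,"wz":0,"jaw":1},{"tx":-7,"ty":0,"tz":0,"wx":0,"wy":0,"wz":0,"jaw":1},{"tx":-12,"ty":0,"tz":0,"wx":0,"wy":0,"wz":0,"jaw":1},{"tx":-17,"ty":0,"tz":0,"wx":0,"wy":0,"wz":0,"jaw":1},{"tx":-22,"ty":0,"tz":0,"wx":0,"wy":0,"wz":0,"jaw":1},{"tx":-26,"ty":0,"tz":0,"wx":0,"wy":0,"wz":0,"jaw":1},{"tx":-26,"ty":0,"tz":0,"wx":0,"wy":0,"wz":0,"jaw":1}]}}

```text
t: 8.43
position: [0.5434, 0.0482, 0.0842]
eef_rot: [0.0, -0.06, 0.998, -0.0]
contact_force: [-0.5, 0.6, -2.6]
gripper_width: 0.207
gripper_force: 88.3
```

>>> {"op": "carry_out", "data": {"rows": [{"tx":0,"ty":0,"tz":1,"wx":0,"wy":0,"wz":0,"jaw":1},{"tx":0,"ty":0,"tz":2,"wx":0,"wy":0,"wz":0,"jaw":1},{"tx":0,"ty":0,"tz":3,"wx":0,"wy":0,"wz":0,"jaw":1},{"tx":0,"ty":0,"tz":3,"wx":0,"wy":0,"wz":0,"jaw":1}]}}

```text
t: 8.77
position: [0.5424, 0.0481, 0.0811]
eef_rot: [-0.0, -0.06, 0.998, -0.0]
contact_force: [0.3, -0.2, -3.1]
gripper_width: 0.211
gripper_force: 88.3
```

```bash
python3 - <<'E'
from h import *
need(cab(-.018,0,.084),.12);print(incab(pose()[0]),pose()[2]["wrist_torque"])
E
```

```text
t 8.77 pos [0.5424 0.0481 0.0811] F [ 0.3 -0.2 -3.1] w 0.211
shift mm [-3.4 -0.2 -2.9] turn [-0.    -0.    -0.001]
(np.float64(-0.021371168892805482), np.float64(0.00022440288089420118)) [-0.02194738  0.20211124 -0.0054487 ]
```

>>> {"op": "carry_out", "data": {"rows": [{"tx":0,"ty":0,"tz":0.5,"wx":0,"wy":0,"wz":0,"jaw":1},{"tx":0,"ty":0,"tz":1,"wx":0,"wy":0,"wz":0,"jaw":1},{"tx":0,"ty":0,"tz":1.5,"wx":0,"wy":0,"wz":0,"jaw":1},{"tx":0,"ty":0,"tz":1.5,"wx":0,"wy":0,"wz":0,"jaw":1}]}}

```text
t: 9.1
position: [0.5426, 0.0481, 0.0799]
eef_rot: [0.0, -0.06, 0.998, -0.0]
contact_force: [-0.6, -0.5, -0.7]
gripper_width: 0.214
gripper_force: 88.6
```

>>> {"op": "carry_out", "data": {"rows": [{"tx":0,"ty":0,"tz":0.3,"wx":0,"wy":0,"wz":0,"jaw":1},{"tx":0,"ty":0,"tz":0.6,"wx":0,"wy":0,"wz":0,"jaw":1},{"tx":0,"ty":0,"tz":0.6,"wx":0,"wy":0,"wz":0,"jaw":1}]}}

```text
t: 9.35
position: [0.5426, 0.0481, 0.0796]
eef_rot: [0.0, -0.06, 0.998, -0.0]
contact_force: [-4.6, 0.1, 5.8]
gripper_width: 0.209
gripper_force: 89.4
```

>>> {"op": "carry_out", "data": {"rows": [{"tx":0,"ty":0,"tz":-0.5,"wx":0,"wy":0,"wz":0,"jaw":0.45},{"tx":0,"ty":0,"tz":-0.5,"wx":0,"wy":0,"wz":0,"jaw":0.3},{"tx":0,"ty":0,"tz":-0.5,"wx":0,"wy":0,"wz":0,"jaw":0},{"tx":0,"ty":0,"tz":-0.5,"wx":0,"wy":0,"wz":0,"jaw":0},{"tx":0,"ty":0,"tz":-0.5,"wx":0,"wy":0,"wz":0,"jaw":0}], "newtons": 40}}

```text
t: 9.77
position: [0.5427, 0.0481, 0.0797]
eef_rot: [0.0, -0.06, 0.998, -0.0]
contact_force: [-1.3, 0.0, -0.0]
gripper_width: 0.503
gripper_force: 0.0
```

>>> {"op": "carry_out", "data": {"rows": [{"tx":5,"ty":0,"tz":0,"wx":0,"wy":0,"wz":0,"jaw":0},{"tx":20,"ty":0,"tz":0,"wx":0,"wy":0,"wz":0,"jaw":0},{"tx":40,"ty":0,"tz":0,"wx":0,"wy":0,"wz":0,"jaw":0},{"tx":65,"ty":0,"tz":-10,"wx":0,"wy":0,"wz":0,"jaw":0},{"tx":90,"ty":0,"tz":-25,"wx":0,"wy":-0.05,"wz":0,"jaw":0.5},{"tx":110,"ty":0,"tz":-35,"wx":0,"wy":-0.15,"wz":0,"jaw":1},{"tx":125,"ty":0,"tz":-40,"wx":0,"wy":-0.25,"wz":0,"jaw":1},{"tx":130,"ty":0,"tz":-40,"wx":0,"wy":-0.35,"wz":0,"jaw":1}]}}

```text
t: 10.43
position: [0.413, 0.0326, 0.1208]
eef_rot: [0.177, -0.059, 0.982, 0.01]
contact_force: [-0.0, 0.6, 0.6]
gripper_width: 0.003
gripper_force: 0.0
```

```bash
python3 - <<'E'
from h import *
for el in(.5,.8): need(cab(-.06,0,.092),.12,el)
p,R,s=pose();print(incab(p),R.as_matrix().round(3),s["joints"].round(3))
E
```

```text
t 10.43 pos [0.413  0.0326 0.1208] F [-0.   0.6  0.6] w 0.003
shift mm [-75.9  -0.3  58.9] turn [-0.002 -0.715  0.001]
t 10.43 pos [0.413  0.0326 0.1208] F [-0.   0.6  0.6] w 0.003
shift mm [-75.9  -0.3  58.9] turn [-0.002 -0.415  0.   ]
(np.float64(-0.15168567081714743), np.float64(0.00037934479035840393)) [[-0.931 -0.119  0.346]
 [-0.112  0.993  0.04 ]
 [-0.348 -0.002 -0.937]] [-0.192 -0.384  2.18   0.125  1.008 -1.931]
```

>>> {"op": "carry_out", "data": {"rows": [{"tx":0,"ty":0,"tz":0,"wx":0,"wy":-0.11,"wz":0,"jaw":1},{"tx":0,"ty":0,"tz":0,"wx":0,"wy":-0.22,"wz":0,"jaw":1},{"tx":0,"ty":0,"tz":5,"wx":0,"wy":-0.33,"wz":0,"jaw":1},{"tx":-10,"ty":0,"tz":15,"wx":0,"wy":-0.44,"wz":0,"jaw":1},{"tx":-25,"ty":0,"tz":30,"wx":0,"wy":-0.55,"wz":0,"jaw":1},{"tx":-40,"ty":0,"tz":45,"wx":0,"wy":-0.66,"wz":0,"jaw":1},{"tx":-54,"ty":0,"tz":56,"wx":0,"wy":-0.77,"wz":0,"jaw":1},{"tx":-64,"ty":0,"tz":61,"wx":0,"wy":-0.86,"wz":0,"jaw":1}]}}

```text
t: 11.1
position: [0.4598, 0.0673, 0.1375]
eef_rot: [0.508, -0.028, 0.861, 0.017]
contact_force: [0.6, 0.4, 0.1]
gripper_width: 0.003
gripper_force: 0.0
```

```bash
python3 - <<'E'
from h import *
need(cab(-.036,0,.085),.12,.35)
p,R,s=pose();print(incab(p),R.as_matrix().round(3),s["joints"].round(3))
i=arm.snapshot("side")[:,:,::-1]
cv2.imwrite("pics/g4.png",cv2.resize(i[150:270,230:350],None,fx=5,fy=5,interpolation=2))
E
```

```text
t 11.1 pos [0.4598 0.0673 0.1375] F [0.6 0.4 0.1] w 0.003
shift mm [ 13.9 -25.6  83.6] turn [-0.049 -0.154 -0.022]
(np.float64(-0.10101503133849547), np.float64(0.0292174785469502)) [[-0.482 -0.066  0.874]
 [-0.032  0.998  0.057]
 [-0.875 -0.    -0.483]] [-0.162 -0.573  2.565  1.134  0.219 -2.807]
```

View pics/g4.png

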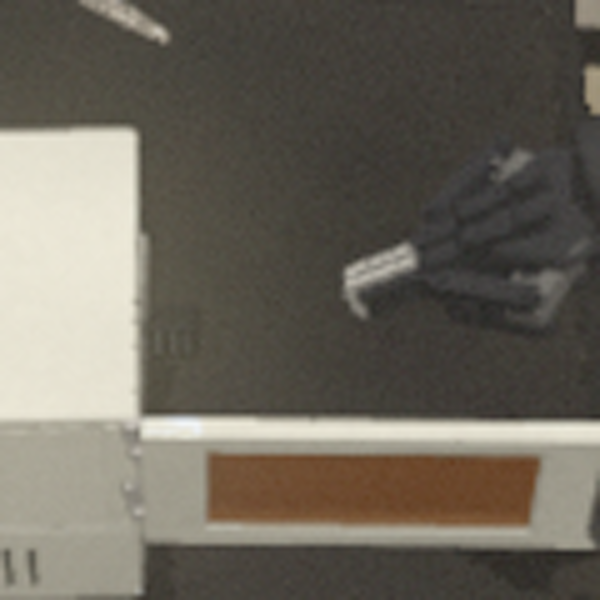

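Side crop: the tray is inside with only its black grip at (175,340) showing. The shut fingers stopped at (365,290) because the wrist hit a joint limit, so I'll push with a steeper tilt.

```bash
python3 - <<'E'
from h import *
need(cab(-.10,0,.12),.12,.8)
need(cab(-.05,0,.084),.12,.8)
E
```

```text
t 11.15 pos [0.4584 0.0692 0.1395] F [ 1.7 -2.1 -0.4] w 0.001
shift mm [ 15.5 -31.   12.6] turn [-0.042  0.301 -0.025]
t 11.15 pos [0.4584 0.0692 0.1395] F [ 1.7 -2.1 -0.4] w 0.001
shift mm [ 23.3 -28.4  73.7] turn [-0.042  0.301 -0.025]
```

>>> {"op": "carry_out", "data": {"rows": [{"tx":0,"ty":0,"tz":0,"wx":0,"wy":0.1,"wz":0,"jaw":1},{"tx":3,"ty":-5,"tz":0,"wx":0,"wy":0.2,"wz":0,"jaw":1},{"tx":6,"ty":-12,"tz":0,"wx":-0.02,"wy":0.3,"wz":0,"jaw":1},{"tx":9,"ty":-19,"tz":4,"wx":-0.04,"wy":0.3,"wz":-0.02,"jaw":1},{"tx":12,"ty":-26,"tz":8,"wx":-0.04,"wy":0.3,"wz":-0.02,"jaw":1},{"tx":15,"ty":-31,"tz":12,"wx":-0.04,"wy":0.3,"wz":-0.02,"jaw":1},{"tx":15,"ty":-31,"tz":12,"wx":-0.04,"wy":0.3,"wz":-0.02,"jaw":1},{"tx":15,"ty":-31,"tz":12,"wx":-0.04,"wy":0.3,"wz":-0.02,"jaw":1}]}}

```text
t: 11.82
position: [0.4649, 0.0367, 0.12]
eef_rot: [0.373, -0.055, 0.926, 0.022]
contact_force: [0.6, 0.2, 0.4]
gripper_width: 0.004
gripper_force: 0.0
```

```bash
python3 - <<'E'
from h import *
need(cab(-.05,0,.084),.12,.8)
p,R,s=pose();print(np.round(incab(p),4),R.as_matrix().round(3)[:,2],s["joints"].round(3))
E
```

```text
t 11.82 pos [0.4649 0.0367 0.12  ] F [0.6 0.2 0.4] w 0.004
shift mm [-10.8   1.9  60.4] turn [-0.002 -0.005 -0.001]
[-0.0996 -0.0017] [ 0.688  0.081 -0.721] [-0.278 -0.469  2.382  0.521  0.565 -2.315]
```

>>> {"op": "carry_out", "data": {"rows": [{"tx":-1,"ty":1,"tz":6,"wx":0,"wy":0,"wz":0,"jaw":1},{"tx":-4,"ty":2,"tz":22,"wx":0,"wy":0,"wz":0,"jaw":1},{"tx":-7,"ty":2,"tz":40,"wx":0,"wy":0,"wz":0,"jaw":1},{"tx":-10,"ty":2,"tz":54,"wx":0,"wy":0,"wz":0,"jaw":1},{"tx":-11,"ty":2,"tz":60,"wx":0,"wy":0,"wz":0,"jaw":1},{"tx":-11,"ty":2,"tz":60,"wx":0,"wy":0,"wz":0,"jaw":1}]}}

```text
t: 12.32
position: [0.5144, 0.0457, 0.0838]
eef_rot: [0.373, -0.056, 0.926, 0.022]
contact_force: [-0.9, -0.3, -0.2]
gripper_width: -0.0
gripper_force: 0.0
```

```bash
python3 - <<'E'
from h import *
need(cab(-.0,0,.084),.12,.8)
p,R,s=pose();print(np.round(incab(p),4),s["joints"].round(3))
E
```

```text
t 12.32 pos [0.5144 0.0457 0.0838] F [-0.9 -0.3 -0.2] w -0.0
shift mm [-35.8  -1.2  34.1] turn [-0.    -0.006  0.   ]
[-0.0495  0.0012] [-0.2   -0.247  2.333  0.622  0.383 -2.392]
```

>>> {"op": "carry_out", "data": {"rows": [{"tx":1,"ty":0,"tz":1,"wx":0,"wy":0.05,"wz":0,"jaw":1},{"tx":1,"ty":0,"tz":1.5,"wx":0,"wy":0.1,"wz":0,"jaw":1},{"tx":-2,"ty":-1,"tz":4,"wx":0,"wy":0.1,"wz":0,"jaw":1},{"tx":-4,"ty":-1,"tz":6,"wx":0,"wy":0.1,"wz":0,"jaw":1},{"tx":-6,"ty":-1,"tz":8,"wx":0,"wy":0.1,"wz":0,"jaw":1},{"tx":-7.5,"ty":-1,"tz":9.5,"wx":0,"wy":0.1,"wz":0,"jaw":1},{"tx":-9,"ty":-1,"tz":11,"wx":0,"wy":0.1,"wz":0,"jaw":1},{"tx":-9,"ty":-1,"tz":11,"wx":0,"wy":0.1,"wz":0,"jaw":1}]}}

```text
t: 12.98
position: [0.5285, 0.0457, 0.0831]
eef_rot: [0.327, -0.056, 0.943, 0.019]
contact_force: [-0.4, 1.0, 0.4]
gripper_width: -0.001
gripper_force: 0.0
```

```bash
python3 - <<'E'
from h import *
need(cab(-.0,0,.082),.12,.9)
p,R,s=pose();print(np.round(incab(p),4),s["joints"].round(3))
E
```

```text
t 12.98 pos [0.5285 0.0457 0.0831] F [-0.4  1.   0.4] w -0.001
shift mm [-27.2   0.5  22.8] turn [-0.001 -0.004 -0.001]
[-0.0354 -0.0005] [-0.167 -0.185  2.237  0.391  0.474 -2.15 ]
```

>>> {"op": "carry_out", "data": {"rows": [{"tx":-1.6,"ty":0,"tz":1.8,"wx":0,"wy":0,"wz":0,"jaw":1},{"tx":-3.9,"ty":0,"tz":3.7,"wx":0,"wy":0,"wz":0,"jaw":1},{"tx":-6.3,"ty":0,"tz":5.6,"wx":0,"wy":0,"wz":0,"jaw":1},{"tx":-8.6,"ty":0,"tz":7.4,"wx":0,"wy":0,"wz":0,"jaw":1},{"tx":-11,"ty":0,"tz":9.3,"wx":0,"wy":0,"wz":0,"jaw":1},{"tx":-13,"ty":0,"tz":11,"wx":0,"wy":0,"wz":0,"jaw":1},{"tx":-14.5,"ty":0,"tz":12,"wx":0,"wy":0,"wz":0,"jaw":1},{"tx":-14.5,"ty":0,"tz":12,"wx":0,"wy":0,"wz":0,"jaw":1}]}}

```text
t: 13.65
position: [0.5475, 0.0479, 0.0828]
eef_rot: [0.327, -0.056, 0.943, 0.019]
contact_force: [-0.6, -1.2, 0.2]
gripper_width: 0.0
gripper_force: 0.0
```

```bash
python3 - <<'E'
from h import *
need(cab(-.0,0,.081),.12,.9)
p,R,s=pose();print(np.round(incab(p),4),s["joints"].round(3))
E
```

```text
t 13.65 pos [0.5475 0.0479 0.0828] F [-0.6 -1.2  0.2] w 0.0
shift mm [-11.7   0.6  11.5] turn [-0.001 -0.004 -0.   ]
[-0.0163 -0.0005] [-0.151 -0.137  2.199  0.38   0.459 -2.129]
```

>>> {"op": "carry_out", "data": {"rows": [{"tx":-1.5,"ty":0,"tz":1.3,"wx":0,"wy":0,"wz":0,"jaw":1},{"tx":-3,"ty":0,"tz":2.6,"wx":0,"wy":0,"wz":0,"jaw":1},{"tx":-4.5,"ty":0,"tz":3.8,"wx":0,"wy":0,"wz":0,"jaw":1},{"tx":-6,"ty":0,"tz":5.1,"wx":0,"wy":0,"wz":0,"jaw":1},{"tx":-7.5,"ty":0,"tz":6.4,"wx":0,"wy":0,"wz":0,"jaw":1},{"tx":-9,"ty":0,"tz":7.6,"wx":0,"wy":0,"wz":0,"jaw":1},{"tx":-10,"ty":0,"tz":8.5,"wx":0,"wy":0,"wz":0,"jaw":1},{"tx":-10,"ty":0,"tz":8.5,"wx":0,"wy":0,"wz":0,"jaw":1}]}}

```text
t: 14.32
position: [0.5605, 0.0494, 0.0824]
eef_rot: [0.327, -0.056, 0.943, 0.019]
contact_force: [0.3, -0.3, -0.1]
gripper_width: -0.002
gripper_force: 0.1
```

```bash
python3 - <<'E'
from h import *
p,R,s=pose();print(np.round(incab(p),4),s["contact_force"],s["wrist_torque"])
i=arm.snapshot("side")[:,:,::-1]
cv2.imwrite("pics/g5.png",cv2.resize(i[150:270,200:350],None,fx=5,fy=5,interpolation=2))
E
```

```text
[-0.0032 -0.0006] [ 0.30882178 -0.32647119 -0.10076203] [-0.10031383  0.30165624  0.00538207]
```

View pics/g5.png

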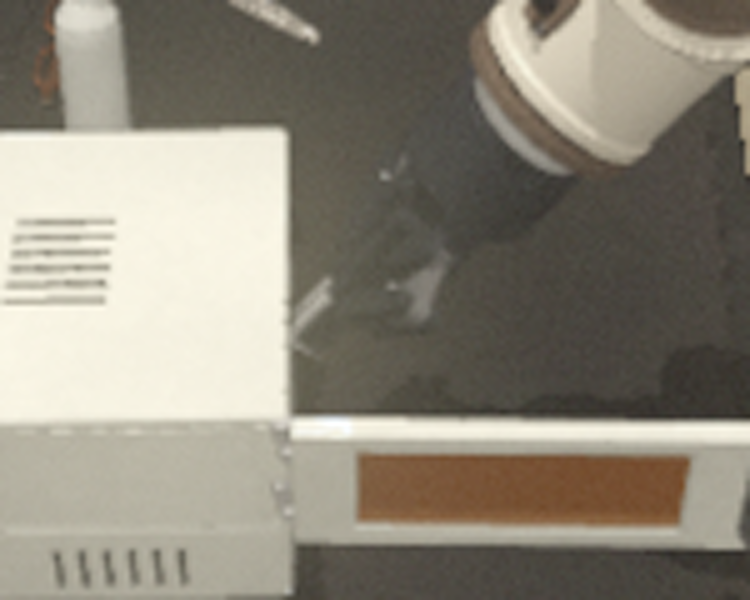

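The grip has moved inside behind the fingertips at (305,335), with no resistance so far. From here I'll feel for the backstop in small steps.

>>> {"op": "carry_out", "data": {"rows": [{"tx":-0.8,"ty":0,"tz":0.6,"wx":0,"wy":0,"wz":0,"jaw":1},{"tx":-1.6,"ty":0,"tz":1.3,"wx":0,"wy":0,"wz":0,"jaw":1},{"tx":-2.4,"ty":0,"tz":1.9,"wx":0,"wy":0,"wz":0,"jaw":1},{"tx":-3.2,"ty":0,"tz":2.5,"wx":0,"wy":0,"wz":0,"jaw":1},{"tx":-3.2,"ty":0,"tz":2.5,"wx":0,"wy":0,"wz":0,"jaw":1},{"tx":-3.2,"ty":0,"tz":2.5,"wx":0,"wy":0,"wz":0,"jaw":1}]}}

```text
t: 14.87
position: [0.5643, 0.0499, 0.0824]
eef_rot: [0.327, -0.056, 0.943, 0.019]
contact_force: [0.1, -0.5, -0.8]
gripper_width: 0.002
gripper_force: 0.2
```

>>> {"op": "carry_out", "data": {"rows": [{"tx":-0.8,"ty":0,"tz":0.6,"wx":0,"wy":0,"wz":0,"jaw":1},{"tx":-1.6,"ty":0,"tz":1.3,"wx":0,"wy":0,"wz":0,"jaw":1},{"tx":-1.6,"ty":0,"tz":1.3,"wx":0,"wy":0,"wz":0,"jaw":1},{"tx":-1.6,"ty":0,"tz":1.3,"wx":0,"wy":0,"wz":0,"jaw":1}]}}

```text
t: 15.2
position: [0.5664, 0.0501, 0.0824]
eef_rot: [0.327, -0.056, 0.943, 0.019]
contact_force: [-1.2, -0.5, -1.0]
gripper_width: -0.001
gripper_force: 0.2
```

>>> {"op": "carry_out", "data": {"rows": [{"tx":-0.8,"ty":0,"tz":0.6,"wx":0,"wy":0,"wz":0,"jaw":1},{"tx":-1.6,"ty":0,"tz":1.3,"wx":0,"wy":0,"wz":0,"jaw":1},{"tx":-2.4,"ty":0,"tz":1.9,"wx":0,"wy":0,"wz":0,"jaw":1},{"tx":-2.4,"ty":0,"tz":1.9,"wx":0,"wy":0,"wz":0,"jaw":1},{"tx":-2.4,"ty":0,"tz":1.9,"wx":0,"wy":0,"wz":0,"jaw":1}]}}

```text
t: 15.62
position: [0.5695, 0.0505, 0.0824]
eef_rot: [0.327, -0.056, 0.943, 0.019]
contact_force: [0.2, 0.2, 0.2]
gripper_width: 0.0
gripper_force: 0.1
```

>>> {"op": "carry_out", "data": {"rows": [{"tx":-0.8,"ty":0,"tz":0.6,"wx":0,"wy":0,"wz":0,"jaw":1},{"tx":-1.6,"ty":0,"tz":1.3,"wx":0,"wy":0,"wz":0,"jaw":1},{"tx":-1.6,"ty":0,"tz":1.3,"wx":0,"wy":0,"wz":0,"jaw":1},{"tx":-1.6,"ty":0,"tz":1.3,"wx":0,"wy":0,"wz":0,"jaw":1}]}}

```text
t: 15.95
position: [0.5715, 0.0507, 0.0824]
eef_rot: [0.327, -0.056, 0.943, 0.019]
contact_force: [-1.0, 0.4, -0.0]
gripper_width: -0.003
gripper_force: 0.2
```

>>> {"op": "carry_out", "data": {"rows": [{"tx":-0.8,"ty":0,"tz":0.6,"wx":0,"wy":0,"wz":0,"jaw":1},{"tx":-1.6,"ty":0,"tz":1.3,"wx":0,"wy":0,"wz":0,"jaw":1},{"tx":-1.6,"ty":0,"tz":1.3,"wx":0,"wy":0,"wz":0,"jaw":1},{"tx":-1.6,"ty":0,"tz":1.3,"wx":0,"wy":0,"wz":0,"jaw":1}]}}

```text
t: 16.28
position: [0.5733, 0.0509, 0.0822]
eef_rot: [0.327, -0.056, 0.943, 0.019]
contact_force: [-8.8, -2.4, 6.0]
gripper_width: -0.001
gripper_force: 4.6
```

>>> {"op": "carry_out", "data": {"rows": [{"tx":-0.8,"ty":0,"tz":0.6,"wx":0,"wy":0,"wz":0,"jaw":1},{"tx":-1.6,"ty":0,"tz":1.3,"wx":0,"wy":0,"wz":0,"jaw":1},{"tx":-1.6,"ty":0,"tz":1.3,"wx":0,"wy":0,"wz":0,"jaw":1},{"tx":-1.6,"ty":0,"tz":1.3,"wx":0,"wy":0,"wz":0,"jaw":1}]}}

```text
t: 16.62
position: [0.5749, 0.0512, 0.0821]
eef_rot: [0.326, -0.056, 0.943, 0.019]
contact_force: [-22.1, -6.1, 13.5]
gripper_width: 0.001
gripper_force: 11.6
```

Firm contact with the backstop: 22 N back on the tool, within the 13 mm range. I'll back off gently and clear the chamber.

>>> {"op": "carry_out", "data": {"rows": [{"tx":0,"ty":0,"tz":0,"wx":0,"wy":0,"wz":0,"jaw":1},{"tx":0.4,"ty":0,"tz":-0.3,"wx":0,"wy":0,"wz":0,"jaw":1},{"tx":0.8,"ty":0,"tz":-0.6,"wx":0,"wy":0,"wz":0,"jaw":1},{"tx":1.2,"ty":0,"tz":-0.9,"wx":0,"wy":0,"wz":0,"jaw":1},{"tx":1.2,"ty":0,"tz":-0.9,"wx":0,"wy":0,"wz":0,"jaw":1}]}}

```text
t: 17.03
position: [0.5739, 0.0509, 0.0823]
eef_rot: [0.327, -0.056, 0.943, 0.019]
contact_force: [-6.1, -2.8, 2.8]
gripper_width: 0.001
gripper_force: 3.4
```

>>> {"op": "carry_out", "data": {"rows": [{"tx":1,"ty":0,"tz":-0.8,"wx":0,"wy":0,"wz":0,"jaw":1},{"tx":3,"ty":0,"tz":-2.4,"wx":0,"wy":0,"wz":0,"jaw":1},{"tx":8,"ty":0,"tz":-6.4,"wx":0,"wy":0,"wz":0,"jaw":1},{"tx":16,"ty":0,"tz":-13,"wx":0,"wy":0,"wz":0,"jaw":1},{"tx":28,"ty":0,"tz":-22,"wx":0,"wy":0,"wz":0,"jaw":1},{"tx":44,"ty":0,"tz":-35,"wx":0,"wy":0,"wz":0,"jaw":1},{"tx":60,"ty":0,"tz":-52,"wx":0,"wy":0,"wz":0,"jaw":1},{"tx":76,"ty":0,"tz":-70,"wx":0,"wy":0,"wz":0,"jaw":1}]}}

```text
t: 17.7
position: [0.4698, 0.0391, 0.0894]
eef_rot: [0.326, -0.056, 0.943, 0.019]
contact_force: [-0.3, 0.6, -0.4]
gripper_width: -0.001
gripper_force: 0.0
```

```bash
python3 - <<'E'
from h import *
p,R,s=pose();print(np.round(incab(p),4),p,s["joints"].round(3))
i=arm.snapshot("top")[:,:,::-1]
cv2.imwrite("pics/top6.png",i)
# door outer face: from side/top lines
H=cast("side",[(258.1,238.1),(353.9,237.8)],.139);Tt=cast("top",[(181,199.5),(184,266.5)],.139)
for q in(H,Tt): print(q, "angle", np.arctan2(*(q[0]-q[1])[::-1]))
E
```

```text
[-0.0944  0.    ] [0.46983605 0.03910745 0.08937764] [-0.229 -0.359  2.342  0.408  0.56  -2.2  ]
[[0.54669984 0.17473215]
 [0.33800661 0.15188745]] angle 0.10903134399273601
[[0.55016924 0.17091557]
 [0.33564731 0.15341842]] angle 0.08138329417172903
```

```bash
cat >> h.py <<'E'
yc=np.array([-XC[1],XC[0]]);HG=M+.110*yc
def tool(th,r=.165,gap=0):
    u=-np.cos(th)*yc-np.sin(th)*XC;n=-np.cos(th)*XC+np.sin(th)*yc
    return HG+r*u+(.013+.011*abs(np.cos(th))+.0145*abs(np.sin(th))+gap)*n
E
python3 - <<'E'
from h import *
need([.45,.05,.19],.12)
P=tool(1.62,gap=.025);print(P)
need([*P,.20],.12)
E
```

```text
t 17.75 pos [0.467  0.0394 0.0897] F [ 2.  -1.3 -0.6] w -0.0
shift mm [-49.7  12.5 -88.5] turn [-0.001  0.666  0.   ]
[0.38209425 0.20082796]
t 17.75 pos [0.467  0.0394 0.0897] F [ 2.  -1.3 -0.6] w -0.0
shift mm [ -17.2  170.4 -126.9] turn [-0.001  0.666  0.   ]
```

>>> {"op": "carry_out", "data": {"rows": [{"tx":-8,"ty":0,"tz":-15,"wx":0,"wy":0.1,"wz":0,"jaw":1},{"tx":-25,"ty":4,"tz":-42,"wx":0,"wy":0.22,"wz":0,"jaw":1},{"tx":-42,"ty":8,"tz":-70,"wx":0,"wy":0.34,"wz":0,"jaw":1},{"tx":-50,"ty":20,"tz":-92,"wx":0,"wy":0.46,"wz":0,"jaw":1},{"tx":-45,"ty":45,"tz":-105,"wx":0,"wy":0.57,"wz":0,"jaw":1},{"tx":-38,"ty":75,"tz":-115,"wx":0,"wy":0.67,"wz":0,"jaw":1},{"tx":-30,"ty":108,"tz":-122,"wx":0,"wy":0.67,"wz":0,"jaw":1},{"tx":-23,"ty":140,"tz":-127,"wx":0,"wy":0.67,"wz":0,"jaw":1}]}}

```text
t: 18.42
position: [0.3942, 0.172, 0.2038]
eef_rot: [-0.003, -0.059, 0.998, -0.001]
contact_force: [-0.3, -0.8, -0.3]
gripper_width: 0.002
gripper_force: 0.0
```

```bash
python3 - <<'E'
from h import *
P=tool(1.62,gap=.025)
need([*P,.20],.12);need([*P,.095],.12)
print(pose()[2]["joints"].round(2))
E
```

```text
t 18.42 pos [0.3942 0.172  0.2038] F [-0.3 -0.8 -0.3] w 0.002
shift mm [ 8.6 30.1  3.9] turn [-0.001 -0.005 -0.002]
t 18.42 pos [0.3942 0.172  0.2038] F [-0.3 -0.8 -0.3] w 0.002
shift mm [  8.   30.1 108.9] turn [-0.001 -0.005 -0.002]
[ 0.23 -0.14  1.79 -0.    1.5  -1.46]
```

>>> {"op": "carry_out", "data": {"rows": [{"tx":3,"ty":15,"tz":0,"wx":0,"wy":0,"wz":0,"jaw":1},{"tx":8,"ty":30,"tz":5,"wx":0,"wy":0,"wz":0,"jaw":1},{"tx":8,"ty":32,"tz":25,"wx":0,"wy":0,"wz":0,"jaw":1},{"tx":8,"ty":32,"tz":55,"wx":0,"wy":0,"wz":0,"jaw":1},{"tx":8,"ty":32,"tz":85,"wx":0,"wy":0,"wz":0,"jaw":1},{"tx":8,"ty":32,"tz":103,"wx":0,"wy":0,"wz":0,"jaw":1},{"tx":8,"ty":32,"tz":109,"wx":0,"wy":0,"wz":0,"jaw":1},{"tx":8,"ty":32,"tz":109,"wx":0,"wy":0,"wz":0,"jaw":1}]}}

```text
t: 19.08
position: [0.3819, 0.2011, 0.0942]
eef_rot: [-0.002, -0.059, 0.998, -0.001]
contact_force: [-0.0, 0.1, 1.1]
gripper_width: -0.0
gripper_force: 0.0
```

```bash
python3 - <<'E'
from h import *
p,R,s=pose();print(p,s["contact_force"])
for th in(1.6,1.5,1.4,1.3,1.2,1.1,1.0,.9,.8,.7,.6,.5,.4,.3,.2,.1,.06):
    print(th,(R.inv().apply(np.array([*tool(th),.095])-p)*1000).round(1))
E
```

```text
[0.38194428 0.20112715 0.09420116] [-0.03490234  0.06621028  1.0667426 ]
1.6 [  1.8 -28.8  -0.8]
1.5 [  4.2 -44.9  -0.7]
1.4 [  5.2 -60.7  -0.7]
1.3 [  4.6 -76.7  -0.7]
1.2 [  2.4 -92.8  -0.7]
1.1 [  -1.4 -108.7   -0.7]
1.0 [  -6.8 -124.3   -0.7]
0.9 [ -13.8 -139.5   -0.7]
0.8 [ -22.5 -154.    -0.8]
0.7 [ -32.7 -167.7   -0.8]
0.6 [ -44.4 -180.4   -0.8]
0.5 [ -57.5 -191.9   -0.9]
0.4 [ -71.8 -202.1   -1. ]
0.3 [ -87.3 -210.7   -1. ]
0.2 [-103.7 -217.7   -1.1]
0.1 [-120.8 -222.9   -1.2]
0.06 [-127.9 -224.4   -1.2]
```

>>> {"op": "carry_out", "data": {"rows": [{"tx":0,"ty":-12,"tz":0,"wx":0,"wy":0,"wz":0,"jaw":1},{"tx":2,"ty":-22,"tz":0,"wx":0,"wy":0,"wz":0,"jaw":1},{"tx":2,"ty":-29,"tz":0,"wx":0,"wy":0,"wz":0,"jaw":1},{"tx":3,"ty":-37,"tz":0,"wx":0,"wy":0,"wz":0,"jaw":1},{"tx":4,"ty":-46,"tz":0,"wx":0,"wy":0,"wz":0,"jaw":1},{"tx":5,"ty":-58,"tz":0,"wx":0,"wy":0,"wz":0,"jaw":1},{"tx":5,"ty":-70,"tz":0,"wx":0,"wy":0,"wz":0,"jaw":1},{"tx":4,"ty":-82,"tz":0,"wx":0,"wy":0,"wz":0,"jaw":1}]}}

```text
t: 19.75
position: [0.3887, 0.1186, 0.0955]
eef_rot: [-0.001, -0.059, 0.998, -0.0]
contact_force: [0.1, 0.6, 1.0]
gripper_width: -0.001
gripper_force: 0.4
```

>>> {"op": "carry_out", "data": {"rows": [{"tx":-2,"ty":-11,"tz":0,"wx":0,"wy":0,"wz":0,"jaw":1},{"tx":-4,"ty":-22,"tz":0,"wx":0,"wy":0,"wz":0,"jaw":1},{"tx":-7,"ty":-33,"tz":0,"wx":0,"wy":0,"wz":0,"jaw":1},{"tx":-11,"ty":-43,"tz":0,"wx":0,"wy":0,"wz":0,"jaw":1},{"tx":-15,"ty":-53,"tz":0,"wx":0,"wy":0,"wz":0,"jaw":1},{"tx":-20,"ty":-62,"tz":0,"wx":0,"wy":0,"wz":0,"jaw":1},{"tx":-26,"ty":-72,"tz":0,"wx":0,"wy":0,"wz":0,"jaw":1},{"tx":-33,"ty":-82,"tz":0,"wx":0,"wy":0,"wz":0,"jaw":1}]}}

```text
t: 20.42
position: [0.4318, 0.0412, 0.0951]
eef_rot: [-0.001, -0.059, 0.998, -0.0]
contact_force: [0.1, 1.3, 0.5]
gripper_width: 0.006
gripper_force: 0.3
```

```bash
python3 - <<'E'
from h import *
p,R,s=pose();print(p,s["contact_force"])
for th in(.8,.7,.6,.5,.4,.3,.2,.1,.06,0):
    print(th,(R.inv().apply(np.array([*tool(th),.095])-p)*1000).round(1))
i=arm.snapshot("side")[:,:,::-1];j=arm.snapshot("top")[:,:,::-1]
cv2.imwrite("pics/g7.png",np.hstack([cv2.resize(i[150:275,230:350],None,fx=4,fy=4,interpolation=2),cv2.resize(j[180:275+30,180:255],None,fx=4,fy=4,interpolation=2)]))
E
```

```text
[0.43182552 0.04121846 0.09514133] [0.07925753 1.25063291 0.53903361]
0.8 [ 8.1 10.7  0.2]
0.7 [-2.1 -3.   0.1]
0.6 [-13.8 -15.7   0.1]
0.5 [-26.9 -27.2   0.1]
0.4 [-41.2 -37.4   0.1]
0.3 [-56.7 -46.    0. ]
0.2 [-73.1 -53.   -0. ]
0.1 [-90.3 -58.2  -0.1]
0.06 [-97.3 -59.7  -0.1]
0 [-1.08e+02 -6.15e+01 -1.00e-01]
```

View pics/g7.png

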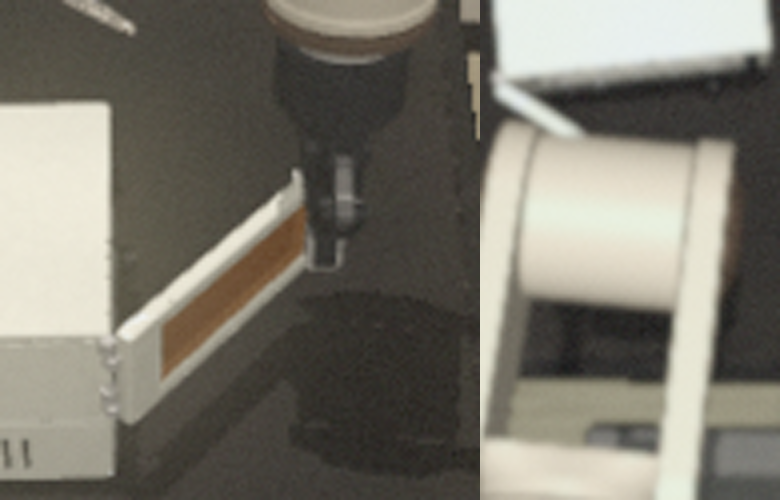

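Door follows the fingers: in the side crop it runs from (120,330) to (300,180), about 0.7 rad open. Continuing the arc.

>>> {"op": "carry_out", "data": {"rows": [{"tx":-8,"ty":-9,"tz":0,"wx":0,"wy":0,"wz":0,"jaw":1},{"tx":-16,"ty":-18,"tz":0,"wx":0,"wy":0,"wz":0,"jaw":1},{"tx":-26,"ty":-26,"tz":0,"wx":0,"wy":0,"wz":0,"jaw":1},{"tx":-36,"ty":-34,"tz":0,"wx":0,"wy":0,"wz":0,"jaw":1},{"tx":-47,"ty":-41,"tz":0,"wx":0,"wy":0,"wz":0,"jaw":1},{"tx":-58,"ty":-46,"tz":0,"wx":0,"wy":0,"wz":0,"jaw":1},{"tx":-67,"ty":-50,"tz":0,"wx":0,"wy":0,"wz":0,"jaw":1},{"tx":-73,"ty":-53,"tz":0,"wx":0,"wy":0,"wz":0,"jaw":1}]}}

```text
t: 21.18
position: [0.5113, -0.0024, 0.0947]
eef_rot: [-0.001, -0.059, 0.998, -0.001]
contact_force: [-0.1, 0.0, -0.1]
gripper_width: -0.003
gripper_force: 0.0
```

>>> {"op": "carry_out", "data": {"rows": [{"tx":-4,"ty":-2,"tz":0,"wx":0,"wy":0,"wz":0,"jaw":1},{"tx":-8,"ty":-3,"tz":0,"wx":0,"wy":0,"wz":0,"jaw":1},{"tx":-12,"ty":-4,"tz":0,"wx":0,"wy":0,"wz":0,"jaw":1},{"tx":-15,"ty":-5,"tz":0,"wx":0,"wy":0,"wz":0,"jaw":1},{"tx":-17,"ty":-6,"tz":0,"wx":0,"wy":0,"wz":0,"jaw":1},{"tx":-17,"ty":-6,"tz":0,"wx":0,"wy":0,"wz":0,"jaw":1}]}}

```text
t: 21.68
position: [0.5278, -0.0058, 0.095]
eef_rot: [-0.001, -0.059, 0.998, -0.001]
contact_force: [0.5, 0.4, 0.1]
gripper_width: 0.003
gripper_force: 0.0
```

```bash
python3 - <<'E'
from h import *
p,R,s=pose();print(p,s["contact_force"],np.round(incab(p),4))
for th in(.1,.06,0):
    print(th,(R.inv().apply(np.array([*tool(th,.172),.095])-p)*1000).round(1))
E
```

```text
[ 0.52781196 -0.00581773  0.09497083] [0.45167852 0.39079748 0.08200221] [-0.0423 -0.0515]
0.1 [ 0.2 -7.1 -0. ]
0.06 [-7.2 -8.7 -0. ]
0 [-18.3 -10.5  -0.1]
```

>>> {"op": "carry_out", "data": {"rows": [{"tx":-1,"ty":-4,"tz":0,"wx":0,"wy":0,"wz":0,"jaw":1},{"tx":-3,"ty":-7,"tz":0,"wx":0,"wy":0,"wz":0,"jaw":1},{"tx":-5,"ty":-9,"tz":0,"wx":0,"wy":0,"wz":0,"jaw":1},{"tx":-6,"ty":-9,"tz":0,"wx":0,"wy":0,"wz":0,"jaw":1},{"tx":-7,"ty":-9,"tz":0,"wx":0,"wy":0,"wz":0,"jaw":1},{"tx":-7,"ty":-9,"tz":0,"wx":0,"wy":0,"wz":0,"jaw":1}]}}

```text
t: 22.18
position: [0.5357, -0.014, 0.0949]
eef_rot: [-0.001, -0.059, 0.998, -0.0]
contact_force: [-0.2, -1.0, -0.9]
gripper_width: -0.0
gripper_force: 0.0
```

>>> {"op": "carry_out", "data": {"rows": [{"tx":-1,"ty":0,"tz":0,"wx":0,"wy":0,"wz":0,"jaw":1},{"tx":-2,"ty":0,"tz":0,"wx":0,"wy":0,"wz":0,"jaw":1},{"tx":-3,"ty":0,"tz":0,"wx":0,"wy":0,"wz":0,"jaw":1},{"tx":-3,"ty":0,"tz":0,"wx":0,"wy":0,"wz":0,"jaw":1}]}}

```text
t: 22.52
position: [0.538, -0.0135, 0.0947]
eef_rot: [-0.002, -0.059, 0.998, -0.0]
contact_force: [-6.0, 0.5, 1.2]
gripper_width: -0.0
gripper_force: 0.0
```

```bash
python3 - <<'E'
from h import *
p,R,s=pose();print(p,s["contact_force"],np.round(incab(p),4))
for th in(.06,.035,0):
    print(th,(R.inv().apply(np.array([*tool(th,.172),.095])-p)*1000).round(1))
i=arm.snapshot("side")[:,:,::-1]
cv2.imwrite("pics/g8.png",cv2.resize(i[150:275,180:330],None,fx=5,fy=5,interpolation=2))
E
```

```text
[ 0.53800979 -0.01350786  0.09473783] [-6.00236593  0.46118205  1.15165507] [-0.0331 -0.0604]
0.06 [ 2.1  0.2 -0.3]
0.035 [-2.6 -0.6 -0.3]
0 [-9.1 -1.6 -0.3]
```

View pics/g8.png

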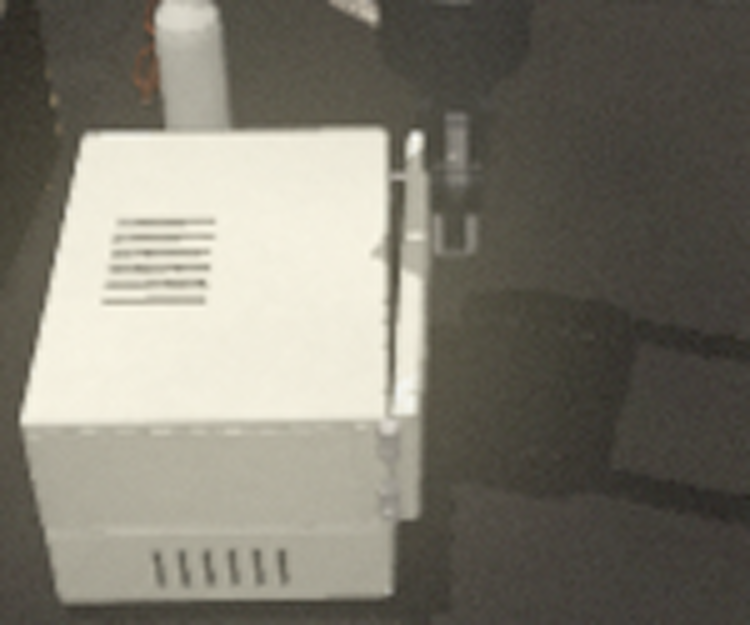

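Door is nearly shut: roller and keeper at (400,178), 6 N reaction. Pressing on in small steps.

>>> {"op": "carry_out", "data": {"rows": [{"tx":-0.7,"ty":0,"tz":0,"wx":0,"wy":0,"wz":0,"jaw":1},{"tx":-1.5,"ty":0,"tz":0,"wx":0,"wy":0,"wz":0,"jaw":1},{"tx":-1.5,"ty":0,"tz":0,"wx":0,"wy":0,"wz":0,"jaw":1}]}}

```text
t: 22.82
position: [0.5398, -0.0133, 0.0948]
eef_rot: [-0.002, -0.059, 0.998, -0.0]
contact_force: [-4.2, -0.5, 0.1]
gripper_width: -0.001
gripper_force: 0.0
```

>>> {"op": "carry_out", "data": {"rows": [{"tx":-0.7,"ty":0,"tz":0,"wx":0,"wy":0,"wz":0,"jaw":1},{"tx":-1.5,"ty":0,"tz":0,"wx":0,"wy":0,"wz":0,"jaw":1},{"tx":-1.5,"ty":0,"tz":0,"wx":0,"wy":0,"wz":0,"jaw":1}]}}

```text
t: 23.07
position: [0.5418, -0.0132, 0.0949]
eef_rot: [-0.001, -0.059, 0.998, -0.001]
contact_force: [0.5, 0.7, 0.4]
gripper_width: -0.004
gripper_force: 0.0
```

>>> {"op": "carry_out", "data": {"rows": [{"tx":-0.7,"ty":0,"tz":0,"wx":0,"wy":0,"wz":0,"jaw":1},{"tx":-1.2,"ty":0,"tz":0,"wx":0,"wy":0,"wz":0,"jaw":1},{"tx":-1.2,"ty":0,"tz":0,"wx":0,"wy":0,"wz":0,"jaw":1}]}}

```text
t: 23.32
position: [0.543, -0.013, 0.095]
eef_rot: [-0.001, -0.059, 0.998, -0.001]
contact_force: [0.6, -0.7, 0.9]
gripper_width: -0.0
gripper_force: 0.0
```

>>> {"op": "carry_out", "data": {"rows": [{"tx":-0.7,"ty":0,"tz":0,"wx":0,"wy":0,"wz":0,"jaw":1},{"tx":-1.5,"ty":0,"tz":0,"wx":0,"wy":0,"wz":0,"jaw":1},{"tx":-1.5,"ty":0,"tz":0,"wx":0,"wy":0,"wz":0,"jaw":1}]}}

```text
t: 23.57
position: [0.5444, -0.0129, 0.0949]
eef_rot: [-0.001, -0.059, 0.998, -0.001]
contact_force: [0.4, 0.6, -1.2]
gripper_width: -0.002
gripper_force: 0.0
```

>>> {"op": "carry_out", "data": {"rows": [{"tx":-0.7,"ty":0,"tz":0,"wx":0,"wy":0,"wz":0,"jaw":1},{"tx":-1.2,"ty":0,"tz":0,"wx":0,"wy":0,"wz":0,"jaw":1},{"tx":-1.2,"ty":0,"tz":0,"wx":0,"wy":0,"wz":0,"jaw":1}]}}

```text
t: 23.82
position: [0.5455, -0.0127, 0.0949]
eef_rot: [-0.001, -0.059, 0.998, -0.0]
contact_force: [0.5, -0.6, -0.5]
gripper_width: 0.0
gripper_force: 0.0
```

>>> {"op": "carry_out", "data": {"rows": [{"tx":-0.6,"ty":0,"tz":0,"wx":0,"wy":0,"wz":0,"jaw":1},{"tx":-1.2,"ty":0,"tz":0,"wx":0,"wy":0,"wz":0,"jaw":1},{"tx":-1.2,"ty":0,"tz":0,"wx":0,"wy":0,"wz":0,"jaw":1}]}}

```text
t: 24.07
position: [0.5461, -0.0127, 0.0948]
eef_rot: [-0.002, -0.059, 0.998, -0.001]
contact_force: [-5.3, -1.6, 3.1]
gripper_width: -0.0
gripper_force: 0.0
```

>>> {"op": "carry_out", "data": {"rows": [{"tx":-0.6,"ty":0,"tz":0,"wx":0,"wy":0,"wz":0,"jaw":1},{"tx":-1.2,"ty":0,"tz":0,"wx":0,"wy":0,"wz":0,"jaw":1},{"tx":-1.2,"ty":0,"tz":0,"wx":0,"wy":0,"wz":0,"jaw":1}]}}

```text
t: 24.32
position: [0.5466, -0.0127, 0.0947]
eef_rot: [-0.003, -0.059, 0.998, -0.001]
contact_force: [-14.2, -2.0, 6.2]
gripper_width: 0.001
gripper_force: 0.0
```

```bash
python3 - <<'E'
from h import *
p,R,s=pose();print(p,s["contact_force"],np.round(incab(p),4))
i=arm.snapshot("side")[:,:,::-1]
cv2.imwrite("pics/side9.png",i)
a=cv2.imread("pics/g8.png")
g=cv2.cvtColor(np.ascontiguousarray(i),cv2.COLOR_BGR2GRAY)
g0=cv2.cvtColor(cv2.resize(a,(150,125),interpolation=cv2.INTER_AREA),cv2.COLOR_BGR2GRAY)
for r in(188,198,205,212,220): print(r,"before",g0[r-150,250-180:275-180].tolist(),"now",g[r,250:275].tolist())
E
```

```text
[ 0.54659844 -0.01267388  0.09469422] [-14.20487633  -1.99188978   6.15438938] [-0.0244 -0.0606]
188 before [237, 237, 237, 237, 237, 238, 230, 179, 110, 87, 91, 152, 175, 175, 172, 133, 92, 81, 79, 84, 90, 92, 90, 79, 75] now [236, 236, 236, 237, 237, 206, 179, 142, 158, 174, 176, 171, 125, 80, 77, 84, 89, 92, 88, 85, 78, 76, 77, 82, 85]
198 before [239, 240, 239, 240, 241, 229, 195, 137, 97, 94, 138, 173, 183, 182, 173, 147, 127, 138, 114, 85, 83, 84, 83, 114, 128] now [239, 231, 202, 185, 185, 185, 179, 136, 159, 177, 180, 178, 140, 127, 132, 106, 85, 84, 84, 80, 132, 126, 99, 81, 82]
205 before [238, 239, 238, 238, 239, 240, 229, 170, 98, 101, 203, 232, 231, 211, 175, 134, 103, 94, 94, 95, 90, 90, 88, 87, 88] now [239, 239, 239, 239, 239, 239, 231, 171, 207, 209, 202, 187, 154, 109, 98, 97, 96, 97, 90, 93, 91, 89, 88, 87, 84]
212 before [237, 238, 237, 237, 236, 237, 227, 170, 110, 156, 220, 235, 235, 225, 186, 124, 99, 95, 95, 91, 91, 91, 82, 81, 81] now [237, 237, 238, 237, 235, 237, 229, 174, 211, 234, 234, 235, 201, 135, 97, 96, 93, 89, 92, 85, 82, 80, 78, 81, 75]
220 before [234, 235, 234, 235, 235, 236, 227, 171, 114, 202, 233, 234, 232, 217, 181, 126, 89, 86, 85, 84, 80, 82, 84, 83, 82] now [235, 235, 234, 235, 235, 236, 231, 178, 210, 234, 234, 233, 221, 158, 85, 89, 84, 82, 82, 83, 82, 83, 76, 80, 76]
```

Door is flush with the front (gap pixel column 257 only) and bears on its stop at 14 N. Backing off to see whether it stays shut.

>>> {"op": "carry_out", "data": {"rows": [{"tx":0.6,"ty":0,"tz":0,"wx":0,"wy":0,"wz":0,"jaw":1},{"tx":1.5,"ty":0,"tz":0,"wx":0,"wy":0,"wz":0,"jaw":1},{"tx":4,"ty":0,"tz":0,"wx":0,"wy":0,"wz":0,"jaw":1},{"tx":12,"ty":0,"tz":0,"wx":0,"wy":0,"wz":0,"jaw":1},{"tx":25,"ty":0,"tz":-5,"wx":0,"wy":0,"wz":0,"jaw":1},{"tx":45,"ty":0,"tz":-20,"wx":0,"wy":0,"wz":0,"jaw":1},{"tx":70,"ty":0,"tz":-45,"wx":0,"wy":0,"wz":0,"jaw":1},{"tx":95,"ty":0,"tz":-70,"wx":0,"wy":0,"wz":0,"jaw":1}]}}

```text
t: 25.03
position: [0.4518, -0.0236, 0.1651]
eef_rot: [-0.002, -0.059, 0.998, -0.0]
contact_force: [0.8, -0.8, 0.5]
gripper_width: -0.002
gripper_force: 0.0
```

>>> {"op": "carry_out", "data": {"rows": [{"tx":10,"ty":0,"tz":-10,"wx":0,"wy":0,"wz":0,"jaw":1},{"tx":15,"ty":0,"tz":-15,"wx":0,"wy":0,"wz":0,"jaw":1},{"tx":15,"ty":0,"tz":-15,"wx":0,"wy":0,"wz":0,"jaw":1},{"tx":15,"ty":0,"tz":-15,"wx":0,"wy":0,"wz":0,"jaw":1},{"tx":15,"ty":0,"tz":-15,"wx":0,"wy":0,"wz":0,"jaw":1},{"tx":15,"ty":0,"tz":-15,"wx":0,"wy":0,"wz":0,"jaw":1}]}}

```text
t: 25.53
position: [0.4389, -0.0253, 0.1791]
eef_rot: [-0.002, -0.059, 0.998, -0.0]
contact_force: [-1.0, -0.3, -0.6]
gripper_width: -0.001
gripper_force: 0.0
```

```bash
python3 - <<'E'
from h import *
p,R,s=pose();print(s["t"],p,s["contact_force"])
i=arm.snapshot("side")[:,:,::-1]
cv2.imwrite("pics/g10.png",cv2.resize(i[140:275,190:340],None,fx=4,fy=4,interpolation=2))
g=cv2.cvtColor(np.ascontiguousarray(i),cv2.COLOR_BGR2GRAY)
for r in(188,205,212,220): print(r,g[r,250:275].tolist())
E
```

```text
25.5333 [ 0.43894453 -0.02529185  0.17906266] [-1.01037986 -0.30139485 -0.58165618]
188 [237, 237, 237, 238, 237, 238, 233, 173, 209, 232, 232, 228, 176, 107, 100, 99, 94, 87, 88, 89, 89, 85, 87, 86, 83]
205 [239, 240, 238, 239, 239, 239, 232, 169, 207, 233, 235, 236, 202, 133, 95, 95, 98, 96, 93, 93, 90, 92, 90, 89, 86]
212 [238, 239, 239, 237, 237, 236, 229, 174, 207, 233, 235, 235, 223, 158, 98, 97, 98, 94, 96, 94, 90, 93, 95, 90, 89]
220 [236, 235, 235, 235, 237, 237, 230, 174, 205, 233, 235, 235, 224, 158, 86, 89, 86, 86, 91, 89, 94, 93, 92, 88, 91]
```

View pics/g10.png

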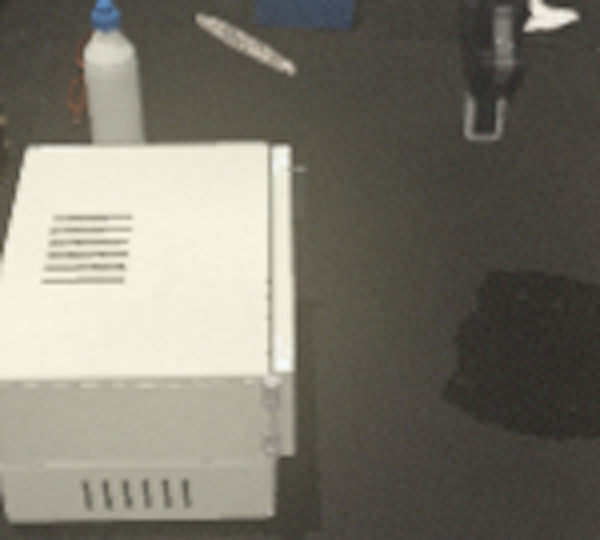

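The door stays closed by itself with a uniform gap along column 257. The robot is clear, and the spray bottle and tweezers look where they were.

```bash
python3 -c "
from bench import arm
print(arm.hand_in())"
```

```text
the job is handed in; nothing more can be done
None
```

The tray is pressed home against the backstop (about 22 N), the door is shut and staying closed by itself, and I handed the job in at 25.5 s. Both lenses were last seen in their pockets before the tray went in, and the alcohol bottle, which I never went near, was not rechecked.

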